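Load and start the stone tumbler

TASK

Run a batch of stones in the tumbler. First clear its timer by holding the small button fully down for about two seconds and letting it up; then put all the flat stone slices that lie on the bench into the tumbler's bowl, shut its lid fully, and only with the lid shut press the large start button fully down and let it come up. The wooden beads must not be tumbled: by the end they must all be in the white dish, which stays upright on the bench; leave the beeswax, the side cutters and the ring clamp where they lie.

Things in the scene. Friction and masses are not known exactly. Their poses are not given: they have to be found in the camera images.
- tumbler: Small bench-top vibratory tumbler, fixed. A low grey plinth (225 x 150 mm, top 30 mm above the bench) carries a round open black bowl, with a control deck holding two push buttons on the plinth's front end, toward the robot. Origin: on the bench under the bowl's centre; x points from the deck and buttons to the hinge at the back, y to the tumbler's left, z up. The plinth reaches from x = -150 to +75 mm.
- bowl_floor (a point): Centre of the bowl's inner floor, 38 mm above the bench. The bowl is 108 mm across inside at the top, about 100 mm at the floor, wall 4 mm. Axes as the tumbler's.
- bowl_rim (a point): Centre of the bowl's mouth, level with its rim, 85 mm above the bench (47 mm above the inner floor). Axes as the tumbler's.
- lid (a joint): Angle of the bowl's round grey lid in rad: 0 shut flat on the bowl, growing as it opens; it starts standing open at 1.6 to 1.85, limit 1.95. A stiff hinge holds it at any angle; 1 to 3 N at its free edge moves it.
- lid_hinge (a point): Middle of the lid's hinge line at the back of the bowl, 66.5 mm behind the bowl's centre and 87 mm above the bench. It turns with the lid: y along the hinge line, -x from the hinge to the lid's free edge, z out of the lid's outer face (up when shut). The lid is a disc 123 mm across, 6 mm thick, its underside at z = 0; open, it stands up behind the bowl to some 230 mm above the bench, so keep wide tool parts out of its way.
- lid_tab (a point): End of the small flat tab (36 mm wide) on the lid's free edge, 142 mm from the hinge; moves with the lid.
- reset_button (a joint): Travel of the small push button (20 mm across), in m: 0 up, 0.006 fully down. Sprung, 4 N at the bottom; it comes up by itself.
- reset_button_top (a point): Centre of the small button's top face, 52 mm above the bench when up; on the tumbler's front deck at its left (tumbler y = +40 mm). It stands 10 mm proud of its bezel (36 mm across). Pressed straight down.
- start_button (a joint): Travel of the large push button (36 mm across), in m: 0 up, 0.006 fully down. Sprung, 4.5 N at the bottom; it comes up by itself.
- start_button_top (a point): Centre of the large button's top face, 52 mm above the bench when up; on the tumbler's front deck at its right (tumbler y = -32 mm). It stands 10 mm proud of its bezel (52 mm across). Pressed straight down.
- dish_floor (a point): Centre of the inner floor of a loose round white dish, 5 mm above the bench: 104 mm across over the rim, about 90 mm inside, 30 mm high, wall 4 mm, 0.25 kg.
- beeswax: Loose lump of beeswax, 34 x 48 x 22 mm, a bystander. Origin at the centre of its underside.
- side_cutters: Loose side cutters with black grips, 99 x 59 x 12 mm, a bystander. Origin at the centre of the underside.
- ring_clamp: Loose wooden ring clamp, 148 x 32 x 24 mm, a bystander. Origin at the centre of the underside.
- stone_0_center (a point): Centre of a polished stone slice, a flat rounded oval: 16 mm along its x, 23 mm along its y, 8 mm thick along its z; 12 g, lying loose on the bench. Of the four stones two to four are there.
- stone_1_center (a point): Centre of a polished stone slice, a flat rounded oval: 16 mm along its x, 23 mm along its y, 8 mm thick along its z; 12 g, lying loose on the bench. Of the four stones two to four are there.
- stone_2_center (a point): Centre of a polished stone slice, a flat rounded oval: 16 mm along its x, 23 mm along its y, 8 mm thick along its z; 12 g, lying loose on the bench. Of the four stones two to four are there.
- stone_3_center (a point): Centre of a polished stone slice, a flat rounded oval: 16 mm along its x, 23 mm along its y, 8 mm thick along its z; 12 g, lying loose on the bench. Of the four stones two to four are there.
- bead_0_center (a point): Centre of a carved wooden spindle bead: 34 mm long along its x, 15 mm along its y (the part that takes hold is 11 mm wide), 14 mm along its z; 12 g, lying loose on the bench. Of the three beads one to three are there.
- bead_1_center (a point): Centre of a carved wooden spindle bead: 34 mm long along its x, 15 mm along its y (the part that takes hold is 11 mm wide), 14 mm along its z; 12 g, lying loose on the bench. Of the three beads one to three are there.
- bead_2_center (a point): Centre of a carved wooden spindle bead: 34 mm long along its x, 15 mm along its y (the part that takes hold is 11 mm wide), 14 mm along its z; 12 g, lying loose on the bench. Of the three beads one to three are there.
There are look-alikes about, which are no part of the job. Leave any turquoise look-alike of the part that bears dish_floor alone.

How it is judged (in metres and radians):
On the way, in this order (a step that is already met when the one before it is completed fails the run):
1. the small button is held fully down for a second (value of joint reset_button above 0.0048 m), for 1 s.
2. the small button is let up again (value of joint reset_button below 0.001 m), for 0.1 s.
3. all the stones are in the tumbler's bowl (horizontal distance between each of stone_0_center, stone_1_center, stone_2_center, stone_3_center and bowl_floor below 0.055 m and z of stone_0_center in the frame of bowl_floor between 0 and 0.045 m and z of stone_1_center in the frame of bowl_floor between 0 and 0.045 m and z of stone_2_center in the frame of bowl_floor between 0 and 0.045 m and z of stone_3_center in the frame of bowl_floor between 0 and 0.045 m), for 0.2 s.
4. the lid is shut on the loaded bowl (all of step 3 and value of joint lid below 0.06 rad), for 0.2 s.
5. the large button is pressed fully down, with the lid shut (value of joint lid below 0.06 rad and value of joint start_button above 0.0048 m), for 0.1 s.
6. the large button is let up again (value of joint lid below 0.06 rad and value of joint start_button below 0.001 m), for 0.1 s.
At the end, for the whole second after the job is handed in: Stones at rest in the bowl (within 55 mm of its axis, below the rim), beads at rest in the dish (within 47 mm of its axis, below 45 mm over its floor); lid shut within 0.06 rad, both buttons up within 1 mm, dish on the bench tilted under 0.15 rad (all of step 3 and all of step 6 and horizontal distance between each of bead_0_center, bead_1_center, bead_2_center and dish_floor below 0.047 m and z of bead_0_center in the frame of dish_floor between 0 and 0.045 m and z of bead_1_center in the frame of dish_floor between 0 and 0.045 m and z of bead_2_center in the frame of dish_floor between 0 and 0.045 m and linear speed of each of stone_0, stone_1, stone_2, stone_3, bead_0, bead_1, bead_2 below 0.02 m/s and value of joint reset_button below 0.001 m and angle between dish_floor's own z axis and vertical below 0.15 rad and height (world z) of dish_floor below 0.015 m); the robot touches nothing.
It fails at once if the large start button is pressed (more than 3 mm) while the lid is open (more than 0.12 rad) (value of joint start_button above 0.003 m and value of joint lid above 0.12 rad).
It fails at once if the beeswax, the side cutters or the ring clamp is moved more than 40 mm (distance of any of beeswax, side_cutters, ring_clamp from where it was at the start of the episode above 0.04 m).
Of stone_0, stone_1, stone_2, stone_3 only 2 to 4 are there at a start; the rules pass over those that are not, and their reading is None.
Of bead_0, bead_1, bead_2 only 1 to 3 are there at a start; the rules pass over those that are not, and their reading is None.
At some moment in a run one of stone_0, stone_1, stone_2, stone_3, bead_0, bead_1, bead_2 may be knocked a few centimetres aside while the robot is not near it.
Once in a run the grip may slacken for a moment while it holds something.
It also fails if it takes over 210 s, if anything falls off the work surface, if the arm or the gripper's body presses on something with over 40 N, if the wrist force passes 120 N, or if a joint passes its speed limit or range.

ROBOT

A 6-joint arm with a two-finger parallel gripper is mounted at the origin on a cart in front of the work surface, level with it; the furniture and walls round the work are solid. World frame = base frame: x ahead of the robot, y to its left, z up, the work surface at z = 0. Lengths are in mm, angles in rad, forces in N, time in s.
With the tool pointing down it reaches from about 350 to 875 mm from the base axis. Payload 4.2 kg.
Tool frame: the origin (TCP) lies midway between the tips of the shut fingers; the grasp point (between the pads) lies 19 mm behind it (arm.grip_point_offset is the distance from the TCP to the grasp point, in mm); y points along the fingers, z is the direction in which the jaws open and shut, and the axes are right-handed (so a half turn about y gives the same grasp; the last joint's range is limited). The gripper opens to 85 mm and grips with 20 to 120 N. Pads are 22 mm wide; open, the fingers measure 114 mm over their backs; the gripper's body (76 mm by 85 mm) begins 54 mm behind the grasp point. The pads swing forward as they close: fully open they stand 13 mm farther back than shut.
Start: joints at [1.39, 0.385, 0.008, 0, -1.194, -0.259], TCP at [266.065, 565.516, 231.312] pointing down, gripper open.
Joint ranges: [-3.14, 3.14], [-1.21, 2.06], [-1.07, 1.41], [-3.16, 2.05], [-2.99, -0.16], [-3.1, 3.1]. Speed limits (rad/s): [2.79, 2.79, 3.14, 3.14, 3.14, 3.14].

INTERFACE

Orientations are given as a unit quaternion [x, y, z, w].
In Python, from bench import arm, optics, job_done, spotter gives the robot as it stands.
- The arm moves only by the tool jog_arm, never from a script. Its arguments are lists of equal length, an entry for each row: "translation": the shift along the tool's x, y, z in units of 50 mm (1.0 is 50 mm), a list of three; "rot": the turn, a rotation vector about the tool's x, y, z in units of 8 degrees (1.0 is 8 degrees), a list of three; "gripper": the opening, from 0 (shut) to 1 (fully open). A call has 1 to 20 rows; each row is the pose to reach, as a shift and turn from the pose measured when the call began, along the tool's axes at that moment; what a row does not reach only later rows make up. A row lasts 1/10 s, in which the tool goes at most 50 mm and 8.59 degrees, less where a joint would pass 70% of its speed; a pose out of reach is approached as far as the arm can. A call with a gripper value outside its range is refused whole. The fingers move at their own pace and stop on an object; the grip force is fixed at half the most. Time passes only in rows, so rows that repeat a pose let the fingers close. It gives the time, the measured TCP pose, the force and the opening at its end, in the units of the state.
- arm.read_state(): the state, without advancing time (a new reading comes with each control period).
- optics.get_image(name): name is "scene" or "top"; returns a dict with "frame" (384x512x3 uint8, red, green, blue), "mtx" (3x3 intrinsics, pixels), "xyz" and "attitude" of the camera in the world. Camera axes: x right, y down, z forward; pixel columns grow to the right and rows downward; lengths in mm; the calibration is good to about 2 mm. A picture is of the moment at which its call begins. There is no depth.
- job_done(): hands the job in, once; it reports no verdict.
Trained networks look in the newest picture that a camera, given by its name, has taken for a name from the list of things; names that differ only in an ending like _2 or _b are one class to them, and where a whole thing is asked for, a point or a joint stands for the part that bears it (a point fixed in the world has none). Each returns a list of dicts, best first, with "score" (0 to 1); they miss things now and then, are a little off and sometimes report something else, mostly with a low value. They report only what shows in the picture. A call takes as long as a camera call. They do not tell look-alikes from the thing itself.
- spotter.look_for(camera, thing): "centre" ([x, y, z] in mm, in the coordinates of the camera as it stood for that picture, good to about 4 mm: the middle of the surface that is visible of it).
The state is a dict: "clock": time; "joints": joint angles; "joint_vel": joint speeds; "joint_efforts": joint torques, N m; "position": TCP position; "ee_rot": TCP orientation; "contact_force": force on the tool from outside, world axes, zero at the start; "wrist_torque": the same for the moment, N m; "gripper_width": finger opening in mm.
Only numpy, scipy, OpenCV 4.12 (cv2) and the standard library are available. Lean on these libraries where they do the work, as an engineer would, in place of code of your own. Each camera call takes 0.05 s, during which the arm holds its last target. There are 200 camera calls.

## Working session

There is one attempt and no reset: what is moved stays moved. The work goes in short steps, Python scripts to look and compute and a tool call to move; the robot and the scene stay as the last step left them, time stands still between calls to the robot, and variables do not carry over. Pictures are saved under pics/ and viewed, about 12 in all and at most 16, crops included, and the job is handed in when it is done.

Besides the shell and the picture viewer there is one more tool, called after "Call:" in YAML: its name, and indented under it one key for each argument. jog_arm: Moves the arm, as the interface text tells. Its arguments: {"type":"object","properties":{"translation":{"type":"array"},"rot":{"type":"array"},"gripper":{"type":"array"}},"required":["translation","rot","gripper"]}

```bash
ls; mkdir -p pics
cat > h.py <<'E'
import numpy as np, cv2
from scipy.spatial.transform import Rotation as R
from bench import arm, optics, job_done, spotter
def cam(n):
    d=optics.get_image(n); return d
def toW(d,c): 
    a=np.array(d["attitude"]); M=R.from_quat(a).as_matrix() if a.size==4 else a.reshape(3,3)
    return M@np.array(c)+np.array(d["xyz"])
def ray(d,u,v,z):
    o=np.array(d["xyz"]); w=toW(d,np.linalg.inv(np.array(d["mtx"]))@[u,v,1])-o
    return o+w*(z-o[2])/w[2]
def proj(d,p):
    a=np.array(d["attitude"]); M=R.from_quat(a).as_matrix() if a.size==4 else a.reshape(3,3)
    q=np.array(d["mtx"])@(M.T@(np.array(p)-np.array(d["xyz"]))); return q[:2]/q[2]
def save(d,name,box=None,s=1):
    f=np.array(d["frame"])[:,:,::-1]
    if box: f=f[box[1]:box[3],box[0]:box[2]]
    cv2.imwrite("pics/"+name+".png",cv2.resize(f,None,fx=s,fy=s,interpolation=cv2.INTER_CUBIC))
def find(d,n,things,k=5,th=.3):
    for t in things:
        for r in spotter.look_for(n,t)[:k]:
            if r["score"]>=th:
                w=toW(d,r["centre"]); print(n,t,round(r["score"],2),w.round(0),proj(d,w).round(0))
def loc(p):
    """shift from TCP to world point p in tool axes, in units of 50 mm"""
    s=arm.read_state(); return (R.from_quat(s["ee_rot"]).inv().apply(np.array(p)-s["position"])/50).round(3)
E
python3 - <<'E'
from h import *
s=arm.read_state(); print({k:np.round(v,3) for k,v in s.items()}); print(R.from_quat(s["ee_rot"]).as_matrix().round(2), arm.grip_point_offset)
T=["tumbler","lid_tab","reset_button_top","start_button_top","dish_floor","beeswax","side_cutters","ring_clamp","stone_0_center","bead_0_center"]
for n in ("top","scene"):
    d=cam(n); print(n,np.round(d["xyz"]),np.round(d["attitude"],3),d["mtx"][0])
    save(d,n+"0",s=1.5); find(d,n,T)
E
```

```text
pics
{'clock': np.float64(0.0), 'joints': array([ 1.39 ,  0.386,  0.007, -0.   , -1.194, -0.259]), 'joint_vel': array([ 0.001,  0.   , -0.   ,  0.001, -0.003, -0.001]), 'joint_efforts': array([-0.0000e+00, -3.9229e+01,  1.8840e+01,  4.1860e+00, -5.0000e-03,
       -0.0000e+00]), 'position': array([265.833, 564.997, 230.206]), 'ee_rot': array([-0.154, -0.689,  0.691,  0.154]), 'contact_force': array([-0.681, -0.06 ,  0.129]), 'wrist_torque': array([ 0.051, -0.022,  0.022]), 'gripper_width': np.float64(85.544)}
[[-0.9  -0.   -0.43]
 [ 0.43 -0.   -0.9 ]
 [-0.   -1.    0.  ]] 18.700000000000003
top [ 391.  -50. 1117.] [ 0.716 -0.69   0.073 -0.076] [411.86282457   0.         264.53161648]
top tumbler 0.58 [521. 213.  36.] [167. 228.]
top tumbler 0.54 [618. 191. 170.] [166. 180.]
top lid_tab 0.68 [620. 190. 168.] [167. 179.]
top reset_button_top 0.68 [ 438. -371.    9.] [387. 268.]
top start_button_top 0.57 [522. 214.  34.] [166. 227.]
top start_button_top 0.52 [431. 212.  53.] [163. 262.]
top dish_floor 0.8 [ 654. -104.    5.] [288. 186.]
top dish_floor 0.7 [494. -23.   3.] [256. 242.]
to
[... 266 characters left out ...]
0.48 [620. 191. 170.] [167. 179.]
top bead_0_center 0.66 [450. 279.  51.] [137. 253.]
scene [-310. -565.  610.] [ 0.733 -0.427  0.262 -0.46 ] [350.31534532   0.         259.88655186]
scene tumbler 0.88 [546. 203.  52.] [194. 201.]
scene lid_tab 0.91 [619. 191. 157.] [207. 168.]
scene lid_tab 0.34 [546. 201.  51.] [195. 201.]
scene reset_button_top 0.48 [620. 189. 156.] [208. 168.]
scene start_button_top 0.38 [425. 210.  50.] [169. 215.]
scene dish_floor 0.97 [712.  58.  13.] [253. 201.]
scene dish_floor 0.92 [666. -97.  10.] [284. 217.]
scene dish_floor 0.56 [502. -24.  16.] [241. 231.]
scene side_cutters 0.44 [ 653. -356.    8.] [356. 238.]
scene ring_clamp 0.47 [776. -88.  20.] [295. 201.]
```

View pics/top0.png

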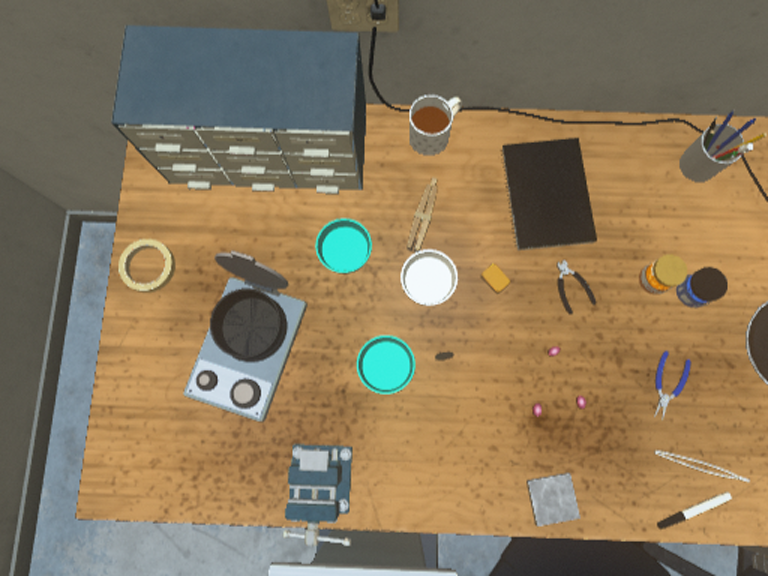

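View pics/scene0.png

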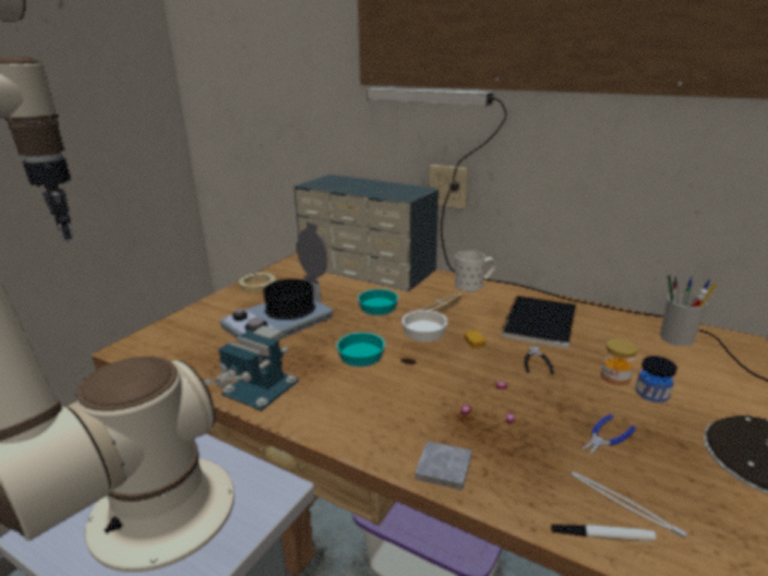

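Top view: the tumbler is at left, with the bowl at about (166,217), small button (137,254) and large button (163,262). The white dish is at (286,185), between two turquoise look-alikes. There are three pink stones at (369,234), (358,273) and (387,268), and one dark bead at (296,237). The scene view agrees with this.

```bash
cat > m.py <<'E'
from h import *
def blobs(d,mask,zs,amin=8,amax=200,box=None):
    n,l,st,c=cv2.connectedComponentsWithStats(mask.astype(np.uint8))
    for i in range(1,n):
        if amin<=st[i,4]<=amax:
            x,y=c[i]
            if box and not(box[0]<x<box[2] and box[1]<y<box[3]): continue
            v,u=np.nonzero(l==i)
            P=np.array([ray(d,a,b,zs)[:2] for a,b in zip(u,v)])
            w,V=np.linalg.eigh(np.cov(P.T)); m=V[:,1]
            print((c[i]).round(1),"area",st[i,4],"W",ray(d,x,y,zs).round(1),"long axis deg",np.degrees(np.arctan2(m[1],m[0])).round(0)%180,"len",(4*np.sqrt(w)).round(0))
E
python3 - <<'E'
from m import *
d=cam("top"); f=d["frame"]; hsv=cv2.cvtColor(f,cv2.COLOR_RGB2HSV).astype(int); H,S,V=hsv[...,0],hsv[...,1],hsv[...,2]
print("pink"); blobs(d,(H>145)&(H<178)&(S>60),5)
print("dark"); blobs(d,(V<85),6,15,90,(230,150,430,300))
a=cv2.resize(f[140:290,115:215,::-1],None,fx=4,fy=4,interpolation=cv2.INTER_CUBIC)
b=cv2.resize(f[210:310,280:400,::-1],None,fx=3.3,fy=3.3,interpolation=cv2.INTER_CUBIC)
o=np.zeros((600,800,3),np.uint8); o[:600,:400]=a; o[:330,400:796]=b[:330,:396]
cv2.imwrite("pics/crop1.png",o)
E
```

```text
pink
[368.9 234. ] area 27 W [ 527.9 -327.     5. ] long axis deg 114.0 len [14. 23.]
[387.2 267.6] area 30 W [ 440.2 -374.3    5. ] long axis deg 16.0 len [14. 23.]
[358.  272.8] area 32 W [ 423.8 -296.6    5. ] long axis deg 178.0 len [14. 24.]
dark
[390.  191.5] area 69 W [ 647.7 -386.9    6. ] long axis deg 32.0 len [11. 76.]
[375.3 196.4] area 77 W [ 632.3 -346.1    6. ] long axis deg 15.0 len [12. 76.]
```

View pics/crop1.png

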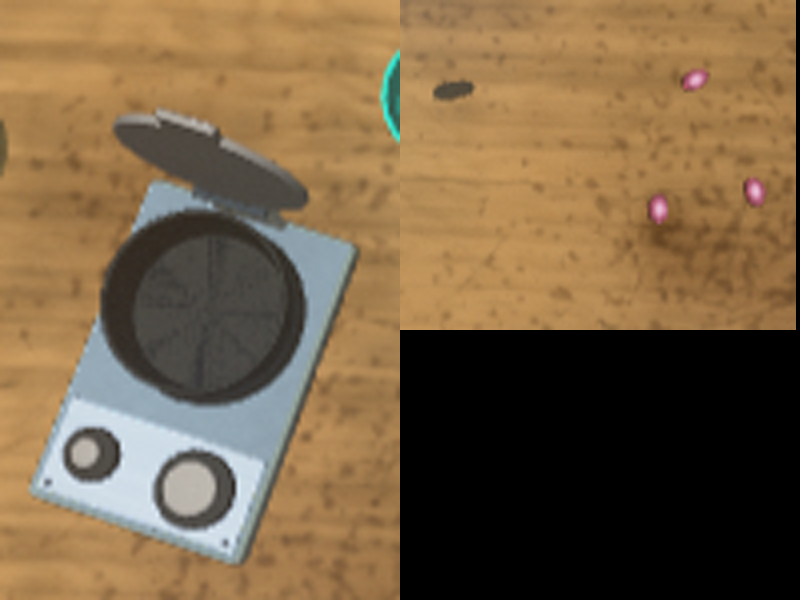

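The crop shows both buttons, the open lid and the bowl clearly. The bead is at px (296.4,237.3), lying roughly along image x. Next I'll compute world positions.

Run:
```python
from m import *
d=cam("top"); f=d["frame"]; hsv=cv2.cvtColor(f,cv2.COLOR_RGB2HSV).astype(int); H,S,V=hsv[...,0],hsv[...,1],hsv[...,2]
print(hsv[237,293:301].tolist())
blobs(d,(V<115),7,15,90,(285,225,310,250))
sb=ray(d,136.2,253.2,52);lb=ray(d,162.5,262,52);bw=ray(d,166,216.7,85)
print(sb.round(),lb.round(),bw.round()); v=sb-lb; print(np.linalg.norm(v)); y=v/np.linalg.norm(v); yaw=np.arctan2(-y[0],y[1]); print("yaw",np.degrees(yaw))
x=np.array([np.cos(yaw),np.sin(yaw),0]); yy=np.array([-x[1],x[0],0])
for p,n in((sb,"sb"),(lb,"lb")): print(n,(p-bw)@x,(p-bw)@yy)
# corners of plinth (z=30)
for u,v in ((150,182),(357,245),(240,563),(32,492)): 
    p=ray(d,115+u/4,140+v/4,30); print(p.round(),(p-bw)@x,(p-bw)@yy)
# dish rim: white
m=((S<40)&(V>170)); n,l,st,c=cv2.connectedComponentsWithStats(m.astype(np.uint8))
for i in range(1,n):
    if 262<c[i][0]<310 and 160<c[i][1]<212 and st[i,4]>200: print("dish",c[i],st[i],ray(d,st[i,0]+st[i,2]/2-.5,st[i,1]+st[i,3]/2-.5,30).round(1))
print(ray(d,115+160/4,140+130/4,230).round(), ray(d,115+186/4,140+122/4,228).round())
s=cam("scene"); g=s["frame"]; h2=cv2.cvtColor(g,cv2.COLOR_RGB2HSV).astype(int)
print("scene pink"); blobs(s,(h2[...,0]>145)&(h2[...,0]<178)&(h2[...,1]>50),5)
```

```text
[[19, 66, 81], [20, 74, 83], [18, 71, 86], [19, 71, 86], [18, 72, 85], [19, 75, 82], [18, 80, 83], [18, 81, 82]]
[295.4 236.9] area 48 W [ 512.6 -128.6    7. ] long axis deg 102.0 len [13. 35.]
[451. 282.  52.] [431. 212.  52.] [543. 206.  85.]
72.17139221718271
yaw -15.86653786632663
sb -109.7029691083508 48.16117509869665
lb -109.70296910835079 -24.01021711848606
[635. 263.  30.] 72.72097230072308 80.6410972640988
[597. 120.  30.] 75.09561831182353 -67.53716824398504
[385. 181.  30.] -145.12642048370893 -66.40725965402653
[425. 320.  30.] -144.59555140603612 78.41125143559543
dish [286.05722599 185.38991271] [ 267  166   38   38 1031] [651.1 -97.1  30. ]
[620. 203. 230.] [626. 189. 228.]
scene pink
[182.5 193. ] area 10 W [651.7 357.5   5. ] long axis deg 167.0 len [15. 59.]
[334.  256.3] area 22 W [ 531.1 -326.6    5. ] long axis deg 150.0 len [20. 21.]
[310.1 272.7] area 27 W [ 425.8 -295.     5. ] long axis deg 12.0 len [15. 28.]
[339.8 278.2] area 25 W [ 442.6 -373.4    5. ] long axis deg 13.0 len [14. 27.]
```

```bash
cat >> h.py <<'E'
def go(p,jaw=None):
    s=arm.read_state(); r=R.from_quat(s["ee_rot"]); M=r.as_matrix(); best=None
    c=np.degrees(np.arctan2(M[1,2],M[0,2])) if jaw is None else jaw
    for a in (c,c+180):
        a=np.radians(a); z=np.array([np.cos(a),np.sin(a),0]); y=np.array([0,0,-1.]); D=np.c_[np.cross(y,z),y,z]
        v=(r.inv()*R.from_matrix(D)).as_rotvec()
        if best is None or np.linalg.norm(v)<np.linalg.norm(best)-1e-3: best=v
    print("to",np.round(p,0),"tr",loc(p).tolist(),"rot",(np.degrees(best)/8).round(2).tolist())
def st():
    s=arm.read_state(); print("t",round(float(s["clock"]),2),"pos",np.round(s["position"],1),"F",np.round(s["contact_force"],1),"w",np.round(s["gripper_width"],1),"j",np.round(s["joints"],2))
E
python3 -c "
from h import *
st(); go([450,281,200]); go([450,281,70]);go([450,281,44])"
```

```text
t 1.25 pos [266.1 565.5 231.3] F [0.2 0.4 0.1] w 85.5 j [ 1.39  0.38  0.01 -0.   -1.19 -0.26]
to [450 281 200] tr [-5.752, 0.626, 3.583] rot [-0.0, -0.0, 0.0]
to [450 281  70] tr [-5.752, 3.226, 3.583] rot [-0.0, -0.0, 0.0]
to [450 281  44] tr [-5.752, 3.746, 3.583] rot [-0.0, -0.0, 0.0]
```

Call:
jog_arm:
  translation:
    - [-5.75,0.62,3.58]
    - [-5.75,0.62,3.58]
    - [-5.75,0.62,3.58]
    - [-5.75,0.62,3.58]
    - [-5.75,0.62,3.58]
    - [-5.75,0.62,3.58]
    - [-5.75,0.62,3.58]
    - [-5.75,0.62,3.58]
    - [-5.75,0.62,3.58]
    - [-5.75,2.0,3.58]
    - [-5.75,2.8,3.58]
    - [-5.75,3.2,3.58]
    - [-5.75,3.2,3.58]
    - [-5.75,3.2,3.58]
  rot:
    - [0,0,0]
    - [0,0,0]
    - [0,0,0]
    - [0,0,0]
    - [0,0,0]
    - [0,0,0]
    - [0,0,0]
    - [0,0,0]
    - [0,0,0]
    - [0,0,0]
    - [0,0,0]
    - [0,0,0]
    - [0,0,0]
    - [0,0,0]
  gripper: [0,0,0,0,0,0,0,0,0,0,0,0,0,0]

```text
clock: 2.65
position: [450.2, 282.6, 72.0]
ee_rot: [0.154, 0.69, -0.69, -0.153]
contact_force: [1.1, 0.4, 0.6]
gripper_width: 0.0
```

```bash
python3 -c "
from h import *
st(); go([450,281,45])
d=cam('top'); save(d,'press',(110,200,210,290),6)
print(proj(d,arm.read_state()['position']))"
```

```text
t 2.65 pos [450.2 282.6  72. ] F [1.1 0.4 0.6] w 0.0 j [ 0.87  0.4  -0.43  0.   -0.74  0.27]
to [450 281  45] tr [-0.009, 0.54, 0.032] rot [0.0, -0.0, -0.01]
[133.17796493 252.51289368]
```

View pics/press.png

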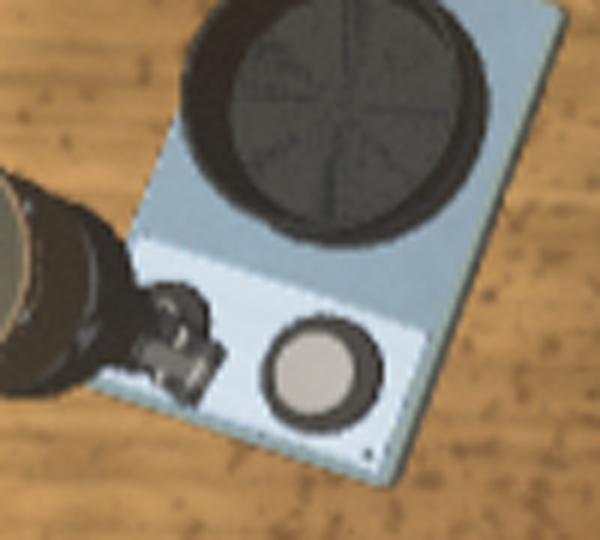

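The picture shows the gripper just left of the small button, but the finger-like part appears near crop (190,370), below where the TCP projects, crop (139,315). I'll check with overlays from both cameras before pressing.

Run:
```python
from h import *
s=arm.read_state(); p=np.array(s["position"]); M=R.from_quat(s["ee_rot"]).as_matrix()
out=[]
for n,b,sc in (("top",(100,200,200,290),4),("scene",(90,150,190,240),4)):
    d=cam(n); f=np.array(d["frame"])[:,:,::-1].copy()[b[1]:b[3],b[0]:b[2]]
    f=cv2.resize(f,None,fx=sc,fy=sc,interpolation=cv2.INTER_CUBIC)
    for q,c in ((p,(0,0,255)),(p-M[:,1]*50,(0,255,0)),(p-M[:,1]*100,(255,0,0)),(np.array([450,281,52]),(0,255,255)),(np.array([430,211,52]),(255,0,255))):
        u=((proj(d,q)+.5-b[:2])*sc-.5); cv2.circle(f,tuple(int(a) for a in u),4,c,-1)
    out.append(f)
cv2.imwrite("pics/ov.png",np.hstack(out))
```

```text
(no output)
```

View pics/ov.png

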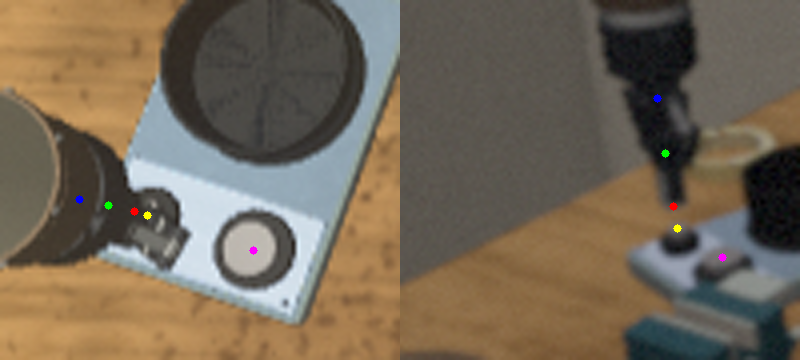

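In the scene view the TCP sits right at the fingertip, above the button, so the odd part in the top view was only the gripper linkage. Pressing now.

Call:
jog_arm:
  translation:
    - [0,0.2,0.02]
    - [0,0.4,0.02]
    - [0,0.5,0.02]
    - [0,0.55,0.02]
    - [0,0.57,0.02]
    - [0,0.57,0.02]
    - [0,0.57,0.02]
    - [0,0.57,0.02]
  rot:
    - [0,0,0]
    - [0,0,0]
    - [0,0,0]
    - [0,0,0]
    - [0,0,0]
    - [0,0,0]
    - [0,0,0]
    - [0,0,0]
  gripper: [0,0,0,0,0,0,0,0]

```text
clock: 3.6
position: [450.7, 282.1, 46.0]
ee_rot: [0.155, 0.692, -0.689, -0.153]
contact_force: [-3.4, 0.3, 7.9]
gripper_width: 0.1
```

Call:
jog_arm:
  translation:
    - [0,0.02,0]
    - [0,0.02,0]
    - [0,0.02,0]
    - [0,0.02,0]
    - [0,0.02,0]
    - [0,0.02,0]
    - [0,0.02,0]
    - [0,0.02,0]
    - [0,0.02,0]
    - [0,0.02,0]
    - [0,0.02,0]
    - [0,0.02,0]
    - [0,0.02,0]
    - [0,0.02,0]
    - [0,0.02,0]
    - [0,0.02,0]
    - [0,0.02,0]
    - [0,0.02,0]
  rot:
    - [0,0,0]
    - [0,0,0]
    - [0,0,0]
    - [0,0,0]
    - [0,0,0]
    - [0,0,0]
    - [0,0,0]
    - [0,0,0]
    - [0,0,0]
    - [0,0,0]
    - [0,0,0]
    - [0,0,0]
    - [0,0,0]
    - [0,0,0]
    - [0,0,0]
    - [0,0,0]
    - [0,0,0]
    - [0,0,0]
  gripper: [0,0,0,0,0,0,0,0,0,0,0,0,0,0,0,0,0,0]

```text
clock: 5.4
position: [450.7, 282.1, 46.0]
ee_rot: [0.155, 0.692, -0.689, -0.153]
contact_force: [-3.2, -0.1, 8.0]
gripper_width: -0.1
```

Call:
jog_arm:
  translation:
    - [0,-0.5,0]
    - [0,-1.3,0]
    - [0,-2.3,0]
    - [0,-2.6,0]
  rot:
    - [0,0,0]
    - [0,0,0]
    - [0,0,0]
    - [0,0,0]
  gripper: [0,0,0,0]

```text
clock: 5.8
position: [452.3, 283.3, 181.2]
ee_rot: [0.156, 0.694, -0.686, -0.15]
contact_force: [0.7, -0.1, 0.4]
gripper_width: -0.0
```

```bash
python3 -c "
from m import *
st()
d=cam('top'); f=d['frame']; hsv=cv2.cvtColor(f,cv2.COLOR_RGB2HSV).astype(int); H,S,V=hsv[...,0],hsv[...,1],hsv[...,2]
blobs(d,(H>145)&(H<178)&(S>60),5); blobs(d,(V<115),7,15,90,(270,215,325,260))
go([512,-128,120],12); go([512,-128,4],12)
"
```

```text
t 5.8 pos [452.3 283.3 181.2] F [ 0.7 -0.1  0.4] w -0.0 j [ 0.87  0.27 -0.3   0.   -0.99  0.27]
[368.9 234. ] area 27 W [ 527.9 -327.     5. ] long axis deg 114.0 len [14. 23.]
[387.2 267.6] area 30 W [ 440.2 -374.3    5. ] long axis deg 16.0 len [14. 23.]
[358.  272.8] area 32 W [ 423.8 -296.6    5. ] long axis deg 178.0 len [14. 24.]
[295.6 236.9] area 47 W [ 512.6 -129.     7. ] long axis deg 102.0 len [13. 34.]
to [ 512 -128  120] tr [-4.555, 1.168, 6.967] rot [0.11, 6.62, 0.0]
to [ 512 -128    4] tr [-4.541, 3.487, 6.999] rot [0.11, 6.62, 0.0]
```

The button bottomed at z = 46 with 8 N for about 2 s and was then released. Next, the bead.

Call:
jog_arm:
  translation:
    - [-4.55,1.2,6.97]
    - [-4.55,1.2,6.97]
    - [-4.55,1.2,6.97]
    - [-4.55,1.2,6.97]
    - [-4.55,1.2,6.97]
    - [-4.55,1.2,6.97]
    - [-4.55,1.2,6.97]
    - [-4.55,1.2,6.97]
    - [-4.55,1.2,6.97]
    - [-4.55,1.2,6.97]
    - [-4.55,2.2,6.98]
    - [-4.55,2.2,6.98]
    - [-4.55,2.2,6.98]
  rot:
    - [0.11,6.62,0]
    - [0.11,6.62,0]
    - [0.11,6.62,0]
    - [0.11,6.62,0]
    - [0.11,6.62,0]
    - [0.11,6.62,0]
    - [0.11,6.62,0]
    - [0.11,6.62,0]
    - [0.11,6.62,0]
    - [0.11,6.62,0]
    - [0.11,6.62,0]
    - [0.11,6.62,0]
    - [0.11,6.62,0]
  gripper: [0.5,0.5,0.5,0.5,0.5,0.5,0.5,0.5,0.5,0.5,0.5,0.5,0.5]

```text
clock: 7.15
position: [511.4, -127.4, 68.0]
ee_rot: [-0.444, -0.549, 0.551, 0.446]
contact_force: [-1.1, -0.6, 0.6]
gripper_width: 43.0
```

```bash
python3 -c "
from m import *
st(); go([512.5,-129,4],12)
d=cam('top'); save(d,'bead',(250,190,350,280),6)
s=cam('scene');find(s,'scene',['bead_0_center'])
"
```

```text
t 7.15 pos [ 511.4 -127.4   68. ] F [-1.1 -0.6  0.6] w 43.0 j [ 0.06  0.4  -0.44 -0.   -0.73  0.15]
to [ 512. -129.    4.] tr [-0.036, 1.28, -0.019] rot [-0.02, 0.01, 0.0]
scene bead_0_center 0.71 [424. 212.  53.] [169. 214.]
```

View pics/bead.png

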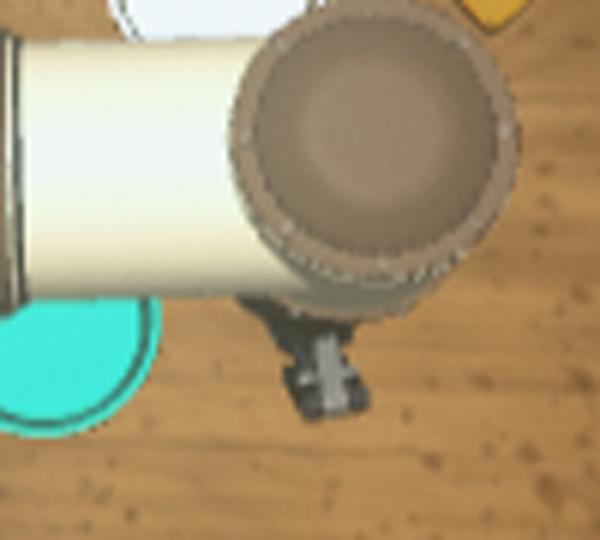

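The arm hides the bead from above, so I'm descending on the measured position.

Call:
jog_arm:
  translation:
    - [-0.03,0.7,-0.02]
    - [-0.03,1.1,-0.02]
    - [-0.03,1.25,-0.02]
    - [-0.03,1.28,-0.02]
    - [-0.03,1.28,-0.02]
    - [-0.03,1.28,-0.02]
    - [-0.03,1.28,-0.02]
    - [-0.03,1.28,-0.02]
    - [-0.03,1.28,-0.02]
    - [-0.03,1.28,-0.02]
    - [-0.03,1.28,-0.02]
  rot:
    - [0,0,0]
    - [0,0,0]
    - [0,0,0]
    - [0,0,0]
    - [0,0,0]
    - [0,0,0]
    - [0,0,0]
    - [0,0,0]
    - [0,0,0]
    - [0,0,0]
    - [0,0,0]
  gripper: [0.5,0.5,0.5,0.5,0.5,0,0,0,0,0,0]

```text
clock: 8.4
position: [515.7, -128.6, 7.5]
ee_rot: [0.446, 0.551, -0.549, -0.443]
contact_force: [-1.4, 1.9, 7.1]
gripper_width: 9.1
```

```bash
python3 -c "
from m import *
st(); go([512.5,-129,90]); go([651,-97,90]);go([651,-97,30])
"
```

```text
t 8.4 pos [ 515.7 -128.6    7.5] F [-1.4  1.9  7.1] w 9.1 j [ 0.06  0.5  -0.48  0.   -0.58  0.15]
to [ 512. -129.   90.] tr [0.004, -1.65, 0.055] rot [0.04, -0.0, -0.01]
to [651 -97  90] tr [0.048, -1.636, -2.787] rot [0.04, -0.0, -0.01]
to [651 -97  30] tr [0.049, -0.436, -2.781] rot [0.04, -0.0, -0.01]
```

Call:
jog_arm:
  translation:
    - [0,-0.6,0]
    - [0,-1.2,0]
    - [0,-1.6,0]
    - [0.02,-1.65,-0.9]
    - [0.04,-1.65,-1.8]
    - [0.05,-1.65,-2.78]
    - [0.05,-1.65,-2.78]
    - [0.05,-1.65,-2.78]
  rot:
    - [0.04,0,0]
    - [0.04,0,0]
    - [0.04,0,0]
    - [0.04,0,0]
    - [0.04,0,0]
    - [0.04,0,0]
    - [0.04,0,0]
    - [0.04,0,0]
  gripper: [0,0,0,0,0,0,0,0]

```text
clock: 9.2
position: [650.5, -96.7, 89.5]
ee_rot: [-0.444, -0.549, 0.551, 0.445]
contact_force: [-0.8, 0.3, 0.5]
gripper_width: 8.7
```

```bash
python3 -c "
from m import *
st(); go([651,-97,28])
d=cam('top'); f=d['frame']; V=f.max(2).astype(int); blobs(d,(V<115),7,15,90,(270,215,325,260))
e=cam('scene'); 
a=cv2.resize(d['frame'][150:250,240:340,::-1],(400,400),interpolation=cv2.INTER_CUBIC); b=cv2.resize(e['frame'][150:250,230:330,::-1],(400,400),interpolation=cv2.INTER_CUBIC)
cv2.imwrite('pics/held.png',np.hstack([a,b]))
"
```

```text
t 9.2 pos [650.5 -96.7  89.5] F [-0.8  0.3  0.5] w 8.7 j [ 0.1   0.56 -0.08  0.   -0.93  0.11]
to [651 -97  28] tr [-0.008, 1.23, -0.011] rot [-0.02, 0.0, -0.0]
```

View pics/held.png

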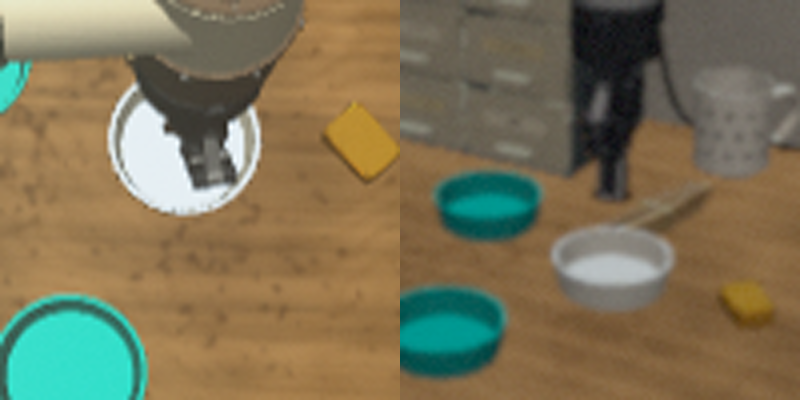

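The bead is off the bench and the gripper holds 8.7 mm over the white dish. Lowering and releasing.

Call:
jog_arm:
  translation:
    - [0,0.7,0]
    - [0,1.2,0]
    - [0,1.3,0]
    - [0,1.3,0]
    - [0,1.3,0]
    - [0,1.3,0]
    - [0,1.3,0]
    - [0,1.3,0]
    - [0,0.5,0]
    - [0,-0.5,0]
    - [0,-1.0,0]
    - [0,-1.0,0]
  rot:
    - [0,0,0]
    - [0,0,0]
    - [0,0,0]
    - [0,0,0]
    - [0,0,0]
    - [0,0,0]
    - [0,0,0]
    - [0,0,0]
    - [0,0,0]
    - [0,0,0]
    - [0,0,0]
    - [0,0,0]
  gripper: [0,0,0,0,0.35,0.35,0.35,0.35,0.35,0.35,0.35,0.35]

```text
clock: 10.5
position: [652.4, -97.2, 146.3]
ee_rot: [0.447, 0.552, -0.548, -0.442]
contact_force: [0.8, -0.2, 0.5]
gripper_width: 30.0
```

```bash
python3 -c "
from m import *
st()
d=cam('top'); f=d['frame']; hsv=cv2.cvtColor(f,cv2.COLOR_RGB2HSV).astype(int); H,S,V=hsv[...,0],hsv[...,1],hsv[...,2]
blobs(d,(H>145)&(H<178)&(S>60),5); blobs(d,(V<115),7,15,90,(260,155,325,260))
go([527,-327,110],24); go([527,-327,70],24)
"
```

```text
t 10.5 pos [652.4 -97.2 146.3] F [ 0.8 -0.2  0.5] w 30.0 j [ 0.1   0.5  -0.02  0.   -1.04  0.11]
[369.  233.9] area 30 W [ 528.2 -327.3    5. ] long axis deg 118.0 len [14. 23.]
[387.2 267.6] area 31 W [ 440.2 -374.4    5. ] long axis deg 16.0 len [14. 23.]
[358.  272.8] area 34 W [ 423.7 -296.6    5. ] long axis deg 178.0 len [14. 23.]
to [ 527 -327  110] tr [-3.979, 0.656, 3.383] rot [0.02, -1.49, -0.01]
to [ 527 -327   70] tr [-3.978, 1.456, 3.385] rot [0.02, -1.49, -0.01]
```

Call:
jog_arm:
  translation:
    - [-3.95,0.65,3.35]
    - [-3.95,0.65,3.35]
    - [-3.95,0.65,3.35]
    - [-3.95,0.65,3.35]
    - [-3.95,0.65,3.35]
    - [-3.95,0.65,3.35]
    - [-3.95,1.45,3.35]
    - [-3.95,1.45,3.35]
    - [-3.95,1.45,3.35]
    - [-3.95,1.45,3.35]
  rot:
    - [0,-1.3,0]
    - [0,-1.3,0]
    - [0,-1.3,0]
    - [0,-1.3,0]
    - [0,-1.3,0]
    - [0,-1.3,0]
    - [0,-1.3,0]
    - [0,-1.3,0]
    - [0,-1.3,0]
    - [0,-1.3,0]
  gripper: [0.45,0.45,0.45,0.45,0.45,0.45,0.45,0.45,0.45,0.45]

```text
clock: 11.55
position: [529.5, -325.0, 71.3]
ee_rot: [0.394, 0.589, -0.588, -0.391]
contact_force: [-0.1, -0.5, -0.6]
gripper_width: 38.5
```

```bash
python3 -c "
from m import *
st(); go([528.5,-327,5],26)
d=cam('top'); f=d['frame']; V=f.max(2).astype(int); blobs(d,(V<115),7,10,90,(262,160,310,212))
save(d,'dish',(250,150,350,225),6)
"
```

```text
t 11.55 pos [ 529.5 -325.    71.3] F [-0.1 -0.5 -0.6] w 38.5 j [-0.29  0.53 -0.2  -0.   -0.84  0.68]
to [ 528. -327.    5.] tr [-0.026, 1.327, 0.04] rot [0.03, -0.43, -0.02]
[274.6 162.9] area 14 W [717.5 -66.    7. ] long axis deg 155.0 len [ 7. 31.]
[285.2 187. ] area 37 W [649.5 -97.5   7. ] long axis deg 110.0 len [12. 32.]
```

View pics/dish.png

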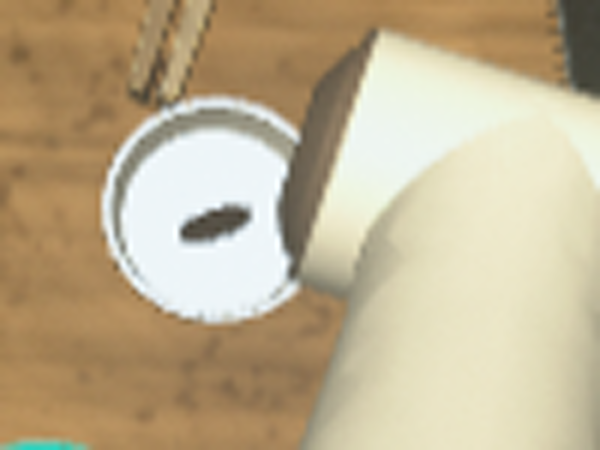

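The bead lies in the middle of the dish, at crop (215,222). Grasping the first stone.

Call:
jog_arm:
  translation:
    - [-0.03,0.7,0.04]
    - [-0.03,1.1,0.04]
    - [-0.03,1.25,0.04]
    - [-0.03,1.33,0.04]
    - [-0.03,1.34,0.04]
    - [-0.03,1.34,0.04]
    - [-0.03,1.34,0.04]
    - [-0.03,1.34,0.04]
    - [-0.03,1.34,0.04]
    - [-0.03,1.34,0.04]
    - [-0.03,1.34,0.04]
  rot:
    - [0,-0.43,0]
    - [0,-0.43,0]
    - [0,-0.43,0]
    - [0,-0.43,0]
    - [0,-0.43,0]
    - [0,-0.43,0]
    - [0,-0.43,0]
    - [0,-0.43,0]
    - [0,-0.43,0]
    - [0,-0.43,0]
    - [0,-0.43,0]
  gripper: [0.45,0.45,0.45,0.45,0.45,0.45,0,0,0,0,0]

```text
clock: 12.7
position: [529.4, -327.5, 5.9]
ee_rot: [0.377, 0.6, -0.599, -0.372]
contact_force: [-1.1, 0.9, 5.6]
gripper_width: 10.7
```

Call:
jog_arm:
  translation:
    - [0,-0.3,0]
    - [0,-1.0,0]
    - [0,-2.0,0]
    - [0,-3.0,0]
    - [0,-3.0,0]
  rot:
    - [0,0,0]
    - [0,0,0]
    - [0,0,0]
    - [0,0,0]
    - [0,0,0]
  gripper: [0,0,0,0,0]

```text
clock: 13.2
position: [532.6, -329.3, 164.4]
ee_rot: [0.382, 0.601, -0.599, -0.366]
contact_force: [0.2, -0.2, -0.0]
gripper_width: 10.4
```

```bash
python3 -c "
from m import *
st()
d=cam('top'); f=d['frame']; hsv=cv2.cvtColor(f,cv2.COLOR_RGB2HSV).astype(int); H,S,V=hsv[...,0],hsv[...,1],hsv[...,2]
blobs(d,(H>145)&(H<178)&(S>60),5,5)
go([534,215,160],70); go([534,215,70],70)
"
```

```text
t 13.2 pos [ 532.6 -329.3  164.4] F [ 0.2 -0.2 -0. ] w 10.4 j [-0.29  0.43 -0.1   0.   -1.02  0.75]
[385.5 225.1] area 21 W [ 553.8 -372.5    5. ] long axis deg 138.0 len [15. 18.]
[387.2 267.6] area 31 W [ 440.2 -374.4    5. ] long axis deg 16.0 len [14. 23.]
[358.  273.1] area 29 W [ 422.8 -296.6    5. ] long axis deg 177.0 len [15. 21.]
to [534 215 160] tr [9.725, -0.049, -4.833] rot [0.05, -5.49, -0.11]
to [534 215  70] tr [9.746, 1.751, -4.811] rot [0.05, -5.49, -0.11]
```

Call:
jog_arm:
  translation:
    - [9.7,-0.15,-4.8]
    - [9.7,-0.15,-4.8]
    - [9.7,-0.15,-4.8]
    - [9.7,-0.15,-4.8]
    - [9.7,-0.15,-4.8]
    - [9.7,-0.15,-4.8]
    - [9.7,-0.15,-4.8]
    - [9.7,-0.15,-4.8]
    - [9.7,-0.15,-4.8]
    - [9.7,-0.15,-4.8]
    - [9.7,-0.15,-4.8]
    - [9.7,-0.15,-4.8]
    - [9.7,-0.15,-4.8]
    - [9.7,-0.15,-4.8]
    - [9.7,-0.15,-4.8]
  rot:
    - [0,-5.5,-0.1]
    - [0,-5.5,-0.1]
    - [0,-5.5,-0.1]
    - [0,-5.5,-0.1]
    - [0,-5.5,-0.1]
    - [0,-5.5,-0.1]
    - [0,-5.5,-0.1]
    - [0,-5.5,-0.1]
    - [0,-5.5,-0.1]
    - [0,-5.5,-0.1]
    - [0,-5.5,-0.1]
    - [0,-5.5,-0.1]
    - [0,-5.5,-0.1]
    - [0,-5.5,-0.1]
    - [0,-5.5,-0.1]
  gripper: [0,0,0,0,0,0,0,0,0,0,0,0,0,0,0]

```text
clock: 14.75
position: [532.8, 211.8, 164.6]
ee_rot: [0.124, 0.698, -0.695, -0.122]
contact_force: [0.1, 0.0, 0.4]
gripper_width: 10.4
```

```bash
python3 -c "
from m import *
st(); go([532,213,65],70)
d=cam('top'); f=d['frame']; hsv=cv2.cvtColor(f,cv2.COLOR_RGB2HSV).astype(int); H,S,V=hsv[...,0],hsv[...,1],hsv[...,2]
blobs(d,(H>145)&(H<178)&(S>60),5,5)
"
```

```text
t 14.75 pos [532.8 211.8 164.6] F [0.1 0.  0.4] w 10.4 j [ 0.66  0.35 -0.22  0.   -0.99  0.56]
to [532 213  65] tr [0.03, 1.991, -0.009] rot [0.03, -0.01, -0.02]
[387.2 267.6] area 29 W [ 440.1 -374.2    5. ] long axis deg 16.0 len [15. 23.]
[358.  272.9] area 31 W [ 423.5 -296.7    5. ] long axis deg 175.0 len [14. 23.]
```

Lower into the bowl, release, and go up.

Call:
jog_arm:
  translation:
    - [0,0.8,0]
    - [0,1.6,0]
    - [0,1.95,0]
    - [0,1.95,0]
    - [0,1.95,0]
    - [0,1.95,0]
    - [0,1.95,0]
    - [0,1.2,0]
    - [0,0.3,0]
    - [0,-0.2,0]
    - [0,-0.2,0]
  rot:
    - [0,0,0]
    - [0,0,0]
    - [0,0,0]
    - [0,0,0]
    - [0,0,0]
    - [0,0,0]
    - [0,0,0]
    - [0,0,0]
    - [0,0,0]
    - [0,0,0]
    - [0,0,0]
  gripper: [0,0,0,0,0.3,0.3,0.3,0.3,0.3,0.3,0.3]

```text
clock: 15.9
position: [535.5, 213.3, 181.0]
ee_rot: [0.128, 0.701, -0.692, -0.118]
contact_force: [-0.2, 1.3, -0.3]
gripper_width: 25.8
```

```bash
python3 -c "
from m import *
st(); go([425,-296,160],86); go([424.5,-296,65],86)
"
```

```text
t 15.9 pos [535.5 213.3 181. ] F [-0.2  1.3 -0.3] w 25.8 j [ 0.66  0.33 -0.2   0.   -1.02  0.56]
to [ 425 -296  160] tr [-1.404, 0.285, 10.333] rot [0.09, -2.0, -0.09]
to [ 424. -296.   65.] tr [-1.373, 2.185, 10.364] rot [0.09, -2.0, -0.09]
```

Call:
jog_arm:
  translation:
    - [-1.4,0.3,10.35]
    - [-1.4,0.3,10.35]
    - [-1.4,0.3,10.35]
    - [-1.4,0.3,10.35]
    - [-1.4,0.3,10.35]
    - [-1.4,0.3,10.35]
    - [-1.4,0.3,10.35]
    - [-1.4,0.3,10.35]
    - [-1.4,0.3,10.35]
    - [-1.4,0.3,10.35]
    - [-1.4,0.3,10.35]
    - [-1.4,0.3,10.35]
    - [-1.4,2.1,10.35]
    - [-1.4,2.1,10.35]
    - [-1.4,2.1,10.35]
    - [-1.4,2.1,10.35]
  rot:
    - [0.1,-2,-0.1]
    - [0.1,-2,-0.1]
    - [0.1,-2,-0.1]
    - [0.1,-2,-0.1]
    - [0.1,-2,-0.1]
    - [0.1,-2,-0.1]
    - [0.1,-2,-0.1]
    - [0.1,-2,-0.1]
    - [0.1,-2,-0.1]
    - [0.1,-2,-0.1]
    - [0.1,-2,-0.1]
    - [0.1,-2,-0.1]
    - [0.1,-2,-0.1]
    - [0.1,-2,-0.1]
    - [0.1,-2,-0.1]
    - [0.1,-2,-0.1]
  gripper: [0.45,0.45,0.45,0.45,0.45,0.45,0.45,0.45,0.45,0.45,0.45,0.45,0.45,0.45,0.45,0.45]

```text
clock: 17.5
position: [426.4, -295.4, 69.7]
ee_rot: [-0.023, -0.706, 0.707, 0.025]
contact_force: [1.1, 0.2, 1.5]
gripper_width: 38.5
```

```bash
python3 -c "
from m import *
st(); go([424.5,-296,5],87)
for n in ('top','scene'):
    d=cam(n); f=d['frame']; hsv=cv2.cvtColor(f,cv2.COLOR_RGB2HSV).astype(int); H,S,V=hsv[...,0],hsv[...,1],hsv[...,2]
    print(n); blobs(d,(H>145)&(H<178)&(S>50),5,5); 
    if n=='top': save(d,'bowl',(110,130,210,270),4); print('bowl'); blobs(d,(H>145)&(H<178)&(S>30),42,5,90,(145,195,195,240))
"
```

```text
t 17.5 pos [ 426.4 -295.4   69.7] F [1.1 0.2 1.5] w 38.5 j [-0.29  0.39 -0.46  0.   -0.72  1.79]
to [ 424. -296.    5.] tr [0.035, 1.295, 0.013] rot [-0.01, -0.11, 0.01]
top
[166.7 222.7] area 44 W [538.4 222.    5. ] long axis deg 175.0 len [17. 27.]
bowl
[166.7 222.7] area 45 W [533.5 212.9  42. ] long axis deg 175.0 len [16. 26.]
scene
[197.5 199.2] area 6 W [636.4 267.3   5. ] long axis deg 164.0 len [18. 33.]
[310.2 272.6] area 26 W [ 426.3 -295.1    5. ] long axis deg 15.0 len [15. 27.]
[339.8 278.2] area 25 W [ 442.6 -373.4    5. ] long axis deg 13.0 len [14. 27.]
[420. 290.] area 5 W [ 497.4 -566.     5. ] long axis deg 162.0 len [ 0. 35.]
[324.  360.2] area 5 W [ 178.5 -427.9    5. ] long axis deg 86.0 len [ 2. 14.]
```

View pics/bowl.png

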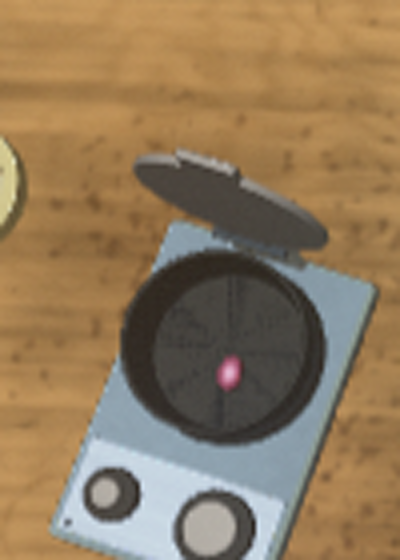

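The first stone lies in the bowl at crop (230,372), where I dropped it. On to the second stone.

Call:
jog_arm:
  translation:
    - [0.03,0.7,0.01]
    - [0.03,1.1,0.01]
    - [0.03,1.25,0.01]
    - [0.03,1.3,0.01]
    - [0.03,1.31,0.01]
    - [0.03,1.31,0.01]
    - [0.03,1.31,0.01]
    - [0.03,1.31,0.01]
    - [0.03,1.31,0.01]
    - [0.03,1.31,0.01]
    - [0.03,1.31,0.01]
  rot:
    - [0,-0.1,0]
    - [0,-0.1,0]
    - [0,-0.1,0]
    - [0,-0.1,0]
    - [0,-0.1,0]
    - [0,-0.1,0]
    - [0,-0.1,0]
    - [0,-0.1,0]
    - [0,-0.1,0]
    - [0,-0.1,0]
    - [0,-0.1,0]
  gripper: [0.45,0.45,0.45,0.45,0.45,0.45,0,0,0,0,0]

```text
clock: 18.7
position: [427.0, -297.0, 6.9]
ee_rot: [-0.021, -0.706, 0.708, 0.018]
contact_force: [-1.6, -0.0, 6.1]
gripper_width: 10.0
```

Call:
jog_arm:
  translation:
    - [0,-0.3,0]
    - [0,-1.0,0]
    - [0,-2.0,0]
    - [0,-3.0,0]
    - [0,-3.1,0]
  rot:
    - [0,0,0]
    - [0,0,0]
    - [0,0,0]
    - [0,0,0]
    - [0,0,0]
  gripper: [0,0,0,0,0]

```text
clock: 19.2
position: [430.1, -298.1, 168.8]
ee_rot: [-0.025, -0.704, 0.71, 0.012]
contact_force: [0.5, -0.5, -0.1]
gripper_width: 9.2
```

```bash
python3 -c "
from m import *
st()
d=cam('top'); f=d['frame']; hsv=cv2.cvtColor(f,cv2.COLOR_RGB2HSV).astype(int); H,S,V=hsv[...,0],hsv[...,1],hsv[...,2]
blobs(d,(H>145)&(H<178)&(S>60),5,5)
go([540,192,175],70)
"
```

```text
t 19.2 pos [ 430.1 -298.1  168.8] F [ 0.5 -0.5 -0.1] w 9.2 j [-0.29  0.26 -0.35  0.   -0.94  1.81]
[166.7 222.7] area 43 W [538.3 222.    5. ] long axis deg 175.0 len [17. 27.]
to [540 192 175] tr [-1.703, -0.208, -9.889] rot [-0.03, 2.12, -0.1]
```

Call:
jog_arm:
  translation:
    - [-1.7,-0.2,-9.9]
    - [-1.7,-0.2,-9.9]
    - [-1.7,-0.2,-9.9]
    - [-1.7,-0.2,-9.9]
    - [-1.7,-0.2,-9.9]
    - [-1.7,-0.2,-9.9]
    - [-1.7,-0.2,-9.9]
    - [-1.7,-0.2,-9.9]
    - [-1.7,-0.2,-9.9]
    - [-1.7,-0.2,-9.9]
    - [-1.7,-0.2,-9.9]
    - [-1.7,-0.2,-9.9]
    - [-1.7,-0.2,-9.9]
    - [-1.7,-0.2,-9.9]
  rot:
    - [0,2.1,-0.1]
    - [0,2.1,-0.1]
    - [0,2.1,-0.1]
    - [0,2.1,-0.1]
    - [0,2.1,-0.1]
    - [0,2.1,-0.1]
    - [0,2.1,-0.1]
    - [0,2.1,-0.1]
    - [0,2.1,-0.1]
    - [0,2.1,-0.1]
    - [0,2.1,-0.1]
    - [0,2.1,-0.1]
    - [0,2.1,-0.1]
    - [0,2.1,-0.1]
  gripper: [0,0,0,0,0,0,0,0,0,0,0,0,0,0]

```text
clock: 20.65
position: [539.2, 191.0, 173.9]
ee_rot: [-0.122, -0.695, 0.698, 0.123]
contact_force: [0.0, -0.5, -1.0]
gripper_width: 9.6
```

```bash
python3 -c "
from m import *
st(); go([538,195,65],70)
d=cam('top'); f=d['frame']; hsv=cv2.cvtColor(f,cv2.COLOR_RGB2HSV).astype(int); H,S,V=hsv[...,0],hsv[...,1],hsv[...,2]
blobs(d,(H>145)&(H<178)&(S>60),5,5)
"
```

```text
t 20.65 pos [539.2 191.  173.9] F [ 0.  -0.5 -1. ] w 9.6 j [ 0.63  0.34 -0.21  0.   -1.02  0.6 ]
to [538 195  65] tr [0.05, 2.178, -0.078] rot [-0.04, 0.01, 0.0]
[161.6 217.8] area 5 W [551.2 237.1   5. ] long axis deg 24.0 len [ 5. 10.]
[166.6 223.1] area 39 W [537.3 222.1   5. ] long axis deg 178.0 len [17. 25.]
[387.2 267.6] area 30 W [ 440.2 -374.3    5. ] long axis deg 16.0 len [14. 23.]
```

Call:
jog_arm:
  translation:
    - [0.05,0.8,-0.1]
    - [0.05,1.6,-0.1]
    - [0.05,2.1,-0.1]
    - [0.05,2.15,-0.1]
    - [0.05,2.15,-0.1]
    - [0.05,2.15,-0.1]
    - [0.05,2.15,-0.1]
    - [0.05,1.4,-0.1]
    - [0,0.5,0]
    - [0,0,0]
    - [0,0,0]
  rot:
    - [0,0,0]
    - [0,0,0]
    - [0,0,0]
    - [0,0,0]
    - [0,0,0]
    - [0,0,0]
    - [0,0,0]
    - [0,0,0]
    - [0,0,0]
    - [0,0,0]
    - [0,0,0]
  gripper: [0,0,0,0,0.25,0.25,0.25,0.25,0.25,0.25,0.25]

```text
clock: 21.8
position: [542.2, 192.4, 180.7]
ee_rot: [0.126, 0.698, -0.695, -0.119]
contact_force: [0.5, 0.1, -0.4]
gripper_width: 21.6
```

```bash
python3 -c "
from m import *
st(); go([441,-374,160],106); go([441,-374,65],106)
"
```

```text
t 21.8 pos [542.2 192.4 180.7] F [ 0.5  0.1 -0.4] w 21.6 j [ 0.62  0.34 -0.2   0.01 -1.02  0.6 ]
to [ 441 -374  160] tr [-1.955, 0.375, 11.341] rot [0.01, -4.49, -0.07]
to [ 441 -374   65] tr [-1.939, 2.275, 11.35] rot [0.01, -4.49, -0.07]
```

Call:
jog_arm:
  translation:
    - [-1.95,0.35,11.35]
    - [-1.95,0.35,11.35]
    - [-1.95,0.35,11.35]
    - [-1.95,0.35,11.35]
    - [-1.95,0.35,11.35]
    - [-1.95,0.35,11.35]
    - [-1.95,0.35,11.35]
    - [-1.95,0.35,11.35]
    - [-1.95,0.35,11.35]
    - [-1.95,0.35,11.35]
    - [-1.95,0.35,11.35]
    - [-1.95,0.35,11.35]
    - [-1.95,0.35,11.35]
    - [-1.95,2.2,11.35]
    - [-1.95,2.2,11.35]
    - [-1.95,2.2,11.35]
    - [-1.95,2.2,11.35]
  rot:
    - [0,-4.5,-0.1]
    - [0,-4.5,-0.1]
    - [0,-4.5,-0.1]
    - [0,-4.5,-0.1]
    - [0,-4.5,-0.1]
    - [0,-4.5,-0.1]
    - [0,-4.5,-0.1]
    - [0,-4.5,-0.1]
    - [0,-4.5,-0.1]
    - [0,-4.5,-0.1]
    - [0,-4.5,-0.1]
    - [0,-4.5,-0.1]
    - [0,-4.5,-0.1]
    - [0,-4.5,-0.1]
    - [0,-4.5,-0.1]
    - [0,-4.5,-0.1]
    - [0,-4.5,-0.1]
  gripper: [0.45,0.45,0.45,0.45,0.45,0.45,0.45,0.45,0.45,0.45,0.45,0.45,0.45,0.45,0.45,0.45,0.45]

```text
clock: 23.5
position: [441.8, -374.1, 69.3]
ee_rot: [-0.101, 0.701, -0.699, 0.098]
contact_force: [1.2, -0.3, 0.1]
gripper_width: 38.1
```

```bash
python3 -c "
from m import *
st(); go([441,-374,5],106)
for n in ('top','scene'):
    d=cam(n); f=d['frame']; hsv=cv2.cvtColor(f,cv2.COLOR_RGB2HSV).astype(int); H,S,V=hsv[...,0],hsv[...,1],hsv[...,2]
    print(n); blobs(d,(H>145)&(H<178)&(S>50),5,10)
    if n=='top': print('bowl'); blobs(d,(H>145)&(H<178)&(S>30),42,5,90,(145,195,195,240)); blobs(d,(V<115),7,15,90,(262,160,310,212))
"
```

```text
t 23.5 pos [ 441.8 -374.1   69.3] F [ 1.2 -0.3  0.1] w 38.1 j [-0.42  0.47 -0.31  0.   -0.8   2.27]
to [ 441 -374    5] tr [0.01, 1.286, -0.002] rot [0.02, 0.02, 0.03]
top
[170.2 222.4] area 90 W [539.5 212.7   5. ] long axis deg 105.0 len [25. 40.]
bowl
[285.2 187. ] area 37 W [649.5 -97.5   7. ] long axis deg 110.0 len [12. 32.]
scene
[339.8 278.2] area 25 W [ 442.6 -373.4    5. ] long axis deg 13.0 len [14. 27.]
```

Two stones are in the bowl as one merged blob, and the bead is still in the dish. Grasping the third stone.

Call:
jog_arm:
  translation:
    - [0,0.7,0]
    - [0,1.1,0]
    - [0,1.25,0]
    - [0,1.3,0]
    - [0,1.3,0]
    - [0,1.3,0]
    - [0,1.3,0]
    - [0,1.3,0]
    - [0,1.3,0]
    - [0,1.3,0]
    - [0,1.3,0]
  rot:
    - [0,0,0]
    - [0,0,0]
    - [0,0,0]
    - [0,0,0]
    - [0,0,0]
    - [0,0,0]
    - [0,0,0]
    - [0,0,0]
    - [0,0,0]
    - [0,0,0]
    - [0,0,0]
  gripper: [0.45,0.45,0.45,0.45,0.45,0.45,0,0,0,0,0]

```text
clock: 24.7
position: [446.9, -378.2, 11.4]
ee_rot: [0.098, -0.697, 0.703, -0.103]
contact_force: [-2.0, -2.9, 17.8]
gripper_width: 5.1
```

Call:
jog_arm:
  translation:
    - [0,-0.3,0]
    - [0,-1.0,0]
    - [0,-2.0,0]
    - [0,-3.0,0]
    - [0,-3.2,0]
  rot:
    - [0,0,0]
    - [0,0,0]
    - [0,0,0]
    - [0,0,0]
    - [0,0,0]
  gripper: [0,0,0,0,0]

```text
clock: 25.2
position: [448.5, -379.0, 178.8]
ee_rot: [0.095, -0.694, 0.706, -0.107]
contact_force: [0.8, -0.0, 0.0]
gripper_width: 5.1
```

```bash
python3 -c "
from m import *
st(); go([542,232,178],70)
"
```

```text
t 25.2 pos [ 448.5 -379.   178.8] F [ 0.8 -0.   0. ] w 5.1 j [-0.42  0.35 -0.18  0.01 -1.01  2.28]
to [542 232 178] tr [-5.24, -0.129, -11.196] rot [-0.1, 4.55, -0.14]
```

```bash
python3 -c "
from m import *
for n in ('top','scene'):
    d=cam(n); f=d['frame']; hsv=cv2.cvtColor(f,cv2.COLOR_RGB2HSV).astype(int); H,S,V=hsv[...,0],hsv[...,1],hsv[...,2]
    print(n); blobs(d,(H>145)&(H<178)&(S>50),5,6); print(proj(d,arm.read_state()['position']))
    if n=='scene': save(d,'g3',(310,190,390,290),6)
"
```

```text
top
[170.1 222.4] area 88 W [539.5 212.9   5. ] long axis deg 105.0 len [24. 41.]
[411.22315997 261.5368305 ]
scene
[349.2 222.2] area 22 W [ 748.2 -305.5    5. ] long axis deg 17.0 len [14. 52.]
[348.27416254 223.00540968]
```

View pics/g3.png

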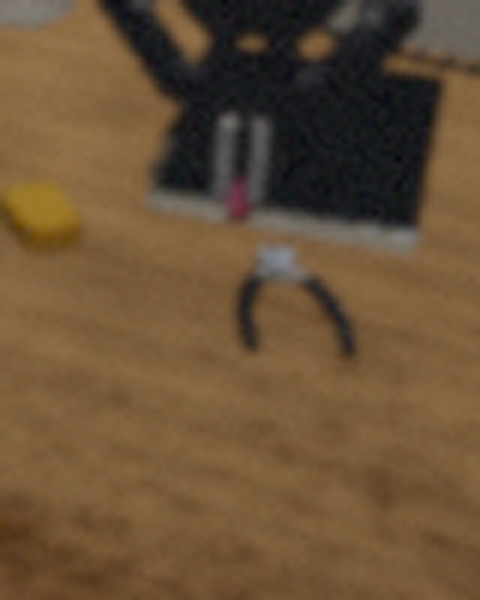

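The stone is held between the fingertips, at crop (238,200), tipped up on edge. Carrying it over.

Call:
jog_arm:
  translation:
    - [-1,-0.1,-2]
    - [-1.7,-0.1,-3.4]
    - [-2.4,-0.1,-4.8]
    - [-2.9,-0.1,-6]
    - [-3.4,-0.1,-7.2]
    - [-4,-0.1,-8.4]
    - [-4.5,-0.1,-9.6]
    - [-5,-0.1,-10.6]
    - [-5.2,-0.1,-11.1]
    - [-5.2,-0.1,-11.1]
    - [-5.2,-0.1,-11.1]
    - [-5.2,-0.1,-11.1]
    - [-5.2,-0.1,-11.1]
    - [-5.2,-0.1,-11.1]
    - [-5.2,-0.1,-11.1]
    - [-5.2,-0.1,-11.1]
    - [-5.2,-0.1,-11.1]
  rot:
    - [0,0.8,0]
    - [0,1.4,0]
    - [0,2,0]
    - [0,2.5,0]
    - [0,3,0]
    - [0,3.5,-0.1]
    - [0,4,-0.1]
    - [-0.1,4.5,-0.1]
    - [-0.1,4.5,-0.1]
    - [-0.1,4.5,-0.1]
    - [-0.1,4.5,-0.1]
    - [-0.1,4.5,-0.1]
    - [-0.1,4.5,-0.1]
    - [-0.1,4.5,-0.1]
    - [-0.1,4.5,-0.1]
    - [-0.1,4.5,-0.1]
    - [-0.1,4.5,-0.1]
  gripper: [0,0,0,0,0,0,0,0,0,0,0,0,0,0,0,0,0]

```text
clock: 27.0
position: [540.2, 226.7, 174.3]
ee_rot: [0.121, 0.698, -0.695, -0.122]
contact_force: [-0.5, -0.5, -0.0]
gripper_width: 4.9
```

```bash
python3 -c "
from m import *
st(); go([542,228,72],70)
d=cam('top'); f=d['frame']; hsv=cv2.cvtColor(f,cv2.COLOR_RGB2HSV).astype(int); H,S,V=hsv[...,0],hsv[...,1],hsv[...,2]
blobs(d,(H>145)&(H<178)&(S>50),5,5)
"
```

```text
t 27.0 pos [540.2 226.7 174.3] F [-0.5 -0.5 -0. ] w 4.9 j [ 0.67  0.36 -0.17 -0.   -1.03  0.55]
to [542 228  72] tr [-0.027, 2.047, -0.03] rot [0.02, 0.03, 0.01]
[146.2 216.6] area 5 W [553.  279.4   5. ] long axis deg 110.0 len [6. 9.]
[170.  222.4] area 86 W [539.5 213.3   5. ] long axis deg 104.0 len [25. 41.]
```

Call:
jog_arm:
  translation:
    - [0,0.8,0]
    - [0,1.6,0]
    - [0,2.0,0]
    - [0,2.1,0]
    - [0,2.1,0]
    - [0,2.1,0]
    - [0,2.1,0]
    - [0,1.4,0]
    - [0,0.5,0]
    - [0,0,0]
    - [0,0,0]
  rot:
    - [0,0,0]
    - [0,0,0]
    - [0,0,0]
    - [0,0,0]
    - [0,0,0]
    - [0,0,0]
    - [0,0,0]
    - [0,0,0]
    - [0,0,0]
    - [0,0,0]
    - [0,0,0]
  gripper: [0,0,0,0,0.22,0.22,0.22,0.22,0.22,0.22,0.22]

```text
clock: 28.15
position: [543.0, 228.5, 181.0]
ee_rot: [0.124, 0.701, -0.692, -0.118]
contact_force: [0.5, -0.4, -0.5]
gripper_width: 18.8
```

```bash
python3 -c "
from m import *
st(); go([420,240,180],74); go([420,240,260],74)
"
```

```text
t 28.15 pos [543.  228.5 181. ] F [ 0.5 -0.4 -0.5] w 18.8 j [ 0.67  0.36 -0.17 -0.   -1.03  0.55]
to [420 240 180] tr [2.393, -0.005, 0.615] rot [0.1, -0.47, -0.05]
to [420 240 260] tr [2.382, -1.604, 0.593] rot [0.1, -0.47, -0.05]
```

Call:
jog_arm:
  translation:
    - [-1.55,-1.7,4.3]
    - [-1.55,-1.7,4.3]
    - [-1.55,-1.7,4.3]
    - [-1.55,-1.7,4.3]
    - [-1.55,-1.7,4.3]
    - [-1.55,-1.7,4.3]
    - [-1.55,-1.7,4.3]
  rot:
    - [0.1,-0.5,0]
    - [0.1,-0.5,0]
    - [0.1,-0.5,0]
    - [0.1,-0.5,0]
    - [0.1,-0.5,0]
    - [0.1,-0.5,0]
    - [0.1,-0.5,0]
  gripper: [0,0,0,0,0,0,0]

```text
clock: 28.85
position: [542.1, -1.8, 263.9]
ee_rot: [-0.1, -0.7, 0.701, 0.095]
contact_force: [0.4, 0.9, -0.1]
gripper_width: -0.2
```

```bash
cat >> h.py <<'E'
TC=np.array([544,212,0.]); TA=np.radians(-16)
def tum(x,y,z): return TC+[x*np.cos(TA)-y*np.sin(TA), x*np.sin(TA)+y*np.cos(TA), z]
E
python3 -c "
from m import *
st(); go([660,60,270],74);go(tum(132,0,270),74); go(tum(132,0,205),74)
d=cam('top'); save(d,'bowl2',(120,140,240,260),5); f=d['frame']; hsv=cv2.cvtColor(f,cv2.COLOR_RGB2HSV).astype(int); H,S,V=hsv[...,0],hsv[...,1],hsv[...,2]
blobs(d,(H>145)&(H<178)&(S>50),42,5); blobs(d,(V<115),7,15,90,(262,160,310,212))
for t in (1.6,1.7,1.8,1.9): print(t,proj(d,tum(66.5-142*np.cos(t),0,87+142*np.sin(t))))
"
```

```text
t 28.85 pos [542.1  -1.8 263.9] F [ 0.4  0.9 -0.1] w -0.2 j [ 0.3   0.22 -0.15  0.   -1.2   0.99]
to [660  60 270] tr [-1.93, -0.105, -1.834] rot [0.0, 0.02, -0.06]
to [671. 176. 270.] tr [-1.507, -0.108, -4.117] rot [0.0, 0.02, -0.06]
to [671. 176. 205.] tr [-1.496, 1.192, -4.117] rot [0.0, 0.02, -0.06]
[173.4 222.2] area 36 W [535.4 195.5  42. ] long axis deg 159.0 len [15. 23.]
[167.1 224.2] area 20 W [529.4 211.6  42. ] long axis deg 146.0 len [11. 19.]
[274.8 162.8] area 18 W [718.  -66.4   7. ] long axis deg 155.0 len [ 9. 34.]
[285.1 187. ] area 38 W [649.3 -97.1   7. ] long axis deg 110.0 len [12. 33.]
1.6 [159.38300341 176.28655367]
1.7 [161.80053572 170.58337244]
1.8 [164.31763416 165.17664052]
1.9 [166.89708659 160.13767707]
```

View pics/bowl2.png

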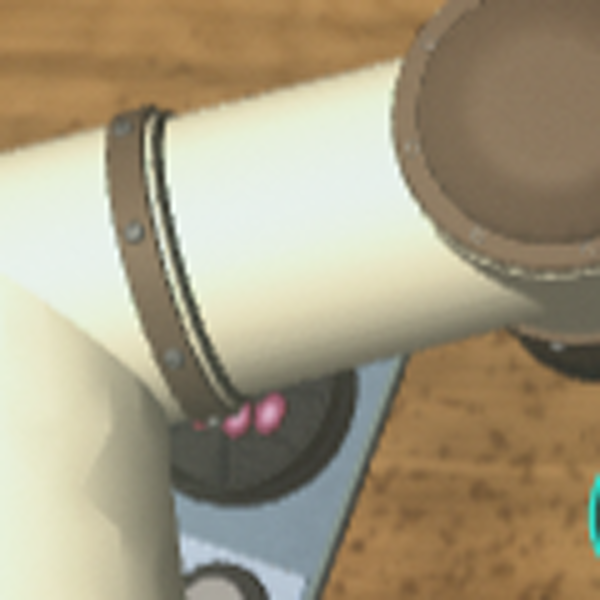

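Two stones show clearly and the third peeks out at crop (205,420), partly hidden by the forearm. I'll back off for a clear check of the bowl.

Call:
jog_arm:
  translation:
    - [-1,0,4.5]
    - [-1,0,4.5]
    - [-1,0,4.5]
    - [-1,0,4.5]
    - [-1,0,4.5]
    - [-1,0,4.5]
  rot:
    - [0,0,0]
    - [0,0,0]
    - [0,0,0]
    - [0,0,0]
    - [0,0,0]
    - [0,0,0]
  gripper: [0,0,0,0,0,0]

```text
clock: 29.5
position: [528.6, -232.9, 262.2]
ee_rot: [-0.099, -0.7, 0.701, 0.097]
contact_force: [0.5, 0.9, -0.4]
gripper_width: 0.2
```

```bash
python3 -c "
from m import *
st(); go([671,60,275],74);go(tum(132,0,275),74); go(tum(132,0,205),74)
d=cam('top'); save(d,'bowl3',(130,150,210,280),4); f=d['frame']; hsv=cv2.cvtColor(f,cv2.COLOR_RGB2HSV).astype(int); H,S,V=hsv[...,0],hsv[...,1],hsv[...,2]
blobs(d,(H>145)&(H<178)&(S>50),42,5); print(); blobs(d,(H>145)&(H<178)&(S>90),42,5); 
"
```

```text
t 29.5 pos [ 528.6 -232.9  262.2] F [ 0.5  0.9 -0.4] w 0.2 j [-0.13  0.28 -0.07  0.   -1.22  1.43]
to [671  60 275] tr [-1.131, -0.257, -6.415] rot [-0.01, 0.01, -0.03]
to [671. 176. 275.] tr [-0.493, -0.262, -8.637] rot [-0.01, 0.01, -0.03]
to [671. 176. 205.] tr [-0.487, 1.138, -8.639] rot [-0.01, 0.01, -0.03]
[160.7 220.9] area 27 W [537.7 229.1  42. ] long axis deg 169.0 len [11. 24.]
[170.1 222.5] area 88 W [534.4 204.1  42. ] long axis deg 103.0 len [24. 39.]

[160.8 221. ] area 26 W [537.5 229.   42. ] long axis deg 166.0 len [10. 24.]
[170.1 222.7] area 66 W [533.8 204.1  42. ] long axis deg 103.0 len [25. 40.]
```

View pics/bowl3.png

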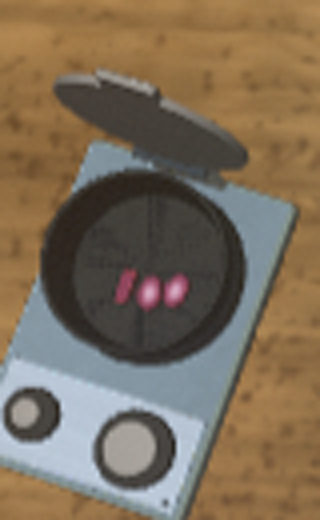

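All three stones are in the bowl, at crop (125,287), (149,291) and (175,291). Now I'll go over to behind the lid.

Call:
jog_arm:
  translation:
    - [-1.13,-0.26,-6.4]
    - [-1.13,-0.26,-6.4]
    - [-1.13,-0.26,-6.4]
    - [-1.13,-0.26,-6.4]
    - [-1.13,-0.26,-6.4]
    - [-1.13,-0.26,-6.4]
    - [-1.13,-0.26,-6.4]
    - [-1.13,-0.26,-6.4]
    - [-0.5,-0.26,-8.65]
    - [-0.5,-0.26,-8.65]
    - [-0.5,-0.26,-8.65]
    - [-0.5,-0.26,-8.65]
    - [-0.5,-0.26,-8.65]
    - [-0.5,-0.26,-8.65]
  rot:
    - [0,0,0]
    - [0,0,0]
    - [0,0,0]
    - [0,0,0]
    - [0,0,0]
    - [0,0,0]
    - [0,0,0]
    - [0,0,0]
    - [0,0,0]
    - [0,0,0]
    - [0,0,0]
    - [0,0,0]
    - [0,0,0]
    - [0,0,0]
  gripper: [0,0,0,0,0,0,0,0,0,0,0,0,0,0]

```text
clock: 30.95
position: [670.7, 176.9, 275.4]
ee_rot: [-0.099, -0.7, 0.701, 0.096]
contact_force: [0.7, 0.7, 0.3]
gripper_width: 0.3
```

```bash
python3 -c "
from m import *
st(); go(tum(132,0,205),74)
print('arc')
for t in (1.7,1.4,1.1,0.8,0.5,0.2,0.0):
    x=66.5-115*np.cos(t)+6*np.sin(t); z=87+115*np.sin(t)+6*np.cos(t); print(t,end=' '); go(tum(x+11*np.sin(t),0,z),74)
"
```

```text
t 30.95 pos [670.7 176.9 275.4] F [0.7 0.7 0.3] w 0.3 j [ 0.49  0.48  0.27  0.   -1.36  0.8 ]
to [671. 176. 205.] tr [-0.005, 1.409, 0.023] rot [-0.0, 0.01, -0.03]
arc
1.7 to [638. 185. 200.] tr [0.672, 1.501, 0.022] rot [-0.0, 0.01, -0.03]
1.4 to [605. 194. 201.] tr [1.361, 1.476, 0.02] rot [-0.0, 0.01, -0.03]
1.1 to [572. 204. 192.] tr [2.046, 1.656, 0.019] rot [-0.0, 0.01, -0.03]
0.8 to [543. 212. 174.] tr [2.666, 2.024, 0.018] rot [-0.0, 0.01, -0.03]
0.5 to [519. 219. 147.] tr [3.165, 2.548, 0.017] rot [-0.0, 0.01, -0.03]
0.2 to [503. 224. 116.] tr [3.499, 3.18, 0.016] rot [-0.0, 0.01, -0.03]
0.0 to [497. 225.  93.] tr [3.614, 3.634, 0.016] rot [-0.0, 0.01, -0.03]
```

Call:
jog_arm:
  translation:
    - [0,0.7,0.02]
    - [0,1.4,0.02]
    - [0,1.5,0.02]
    - [0.35,1.5,0.02]
    - [0.67,1.5,0.02]
    - [1.0,1.48,0.02]
    - [1.36,1.48,0.02]
    - [1.7,1.56,0.02]
    - [2.05,1.66,0.02]
    - [2.05,1.66,0.02]
  rot:
    - [0,0,0]
    - [0,0,0]
    - [0,0,0]
    - [0,0,0]
    - [0,0,0]
    - [0,0,0]
    - [0,0,0]
    - [0,0,0]
    - [0,0,0]
    - [0,0,0]
  gripper: [0,0,0,0,0,0,0,0,0,0]

```text
clock: 31.95
position: [571.5, 203.6, 193.7]
ee_rot: [-0.1, -0.7, 0.7, 0.096]
contact_force: [0.5, -0.1, -0.4]
gripper_width: 0.1
```

```bash
python3 -c "
from m import *
st()
for t in (0.8,0.5,0.2,0.0):
    x=66.5-115*np.cos(t)+6*np.sin(t); z=87+115*np.sin(t)+6*np.cos(t); print(t,end=' '); go(tum(x+11*np.sin(t),0,z),74)
"
```

```text
t 31.95 pos [571.5 203.6 193.7] F [ 0.5 -0.1 -0.4] w 0.1 j [ 0.61  0.38 -0.1   0.   -1.09  0.68]
0.8 to [543. 212. 174.] tr [0.605, 0.398, -0.012] rot [0.0, 0.02, -0.04]
0.5 to [519. 219. 147.] tr [1.105, 0.921, -0.013] rot [0.0, 0.02, -0.04]
0.2 to [503. 224. 116.] tr [1.439, 1.552, -0.013] rot [0.0, 0.02, -0.04]
0.0 to [497. 225.  93.] tr [1.555, 2.006, -0.013] rot [0.0, 0.02, -0.04]
```

Call:
jog_arm:
  translation:
    - [0.3,0.2,0]
    - [0.6,0.4,0]
    - [0.85,0.65,0]
    - [1.1,0.92,0]
    - [1.27,1.24,0]
    - [1.44,1.55,0]
    - [1.5,1.8,0]
    - [1.55,1.95,0]
    - [1.55,2.02,0]
    - [1.55,2.06,0]
    - [1.55,2.1,0]
    - [1.55,2.1,0]
  rot:
    - [0,0,0]
    - [0,0,0]
    - [0,0,0]
    - [0,0,0]
    - [0,0,0]
    - [0,0,0]
    - [0,0,0]
    - [0,0,0]
    - [0,0,0]
    - [0,0,0]
    - [0,0,0]
    - [0,0,0]
  gripper: [0,0,0,0,0,0,0,0,0,0,0,0]

```text
clock: 33.15
position: [498.2, 224.7, 92.6]
ee_rot: [-0.1, -0.7, 0.7, 0.095]
contact_force: [-9.3, -2.0, 21.0]
gripper_width: 0.1
```

```bash
python3 -c "
from m import *
st()
"
```

```text
t 33.15 pos [498.2 224.7  92.6] F [-9.3 -2.  21. ] w 0.1 j [ 0.72  0.39 -0.37  0.01 -0.8   0.57]
```

The tip sits at z = 92.6 with 21 N, the shut lid's top height (93 mm). Now to the start button, with a look at the lid on the way.

```bash
python3 -c "
from m import *
go([430,212,125],74); go([430,212,70],74)
"
```

```text
to [430 212 125] tr [1.238, -0.656, 0.615] rot [0.0, 0.02, -0.05]
to [430 212  70] tr [1.246, 0.444, 0.616] rot [0.0, 0.02, -0.05]
```

Call:
jog_arm:
  translation:
    - [0,-0.3,0]
    - [0,-0.65,0]
    - [0.6,-0.65,0.3]
    - [1.24,-0.65,0.6]
    - [1.24,-0.3,0.61]
    - [1.24,0.2,0.61]
    - [1.24,0.4,0.61]
    - [1.24,0.4,0.61]
    - [1.24,0.4,0.61]
  rot:
    - [0,0,0]
    - [0,0,0]
    - [0,0,0]
    - [0,0,0]
    - [0,0,0]
    - [0,0,0]
    - [0,0,0]
    - [0,0,0]
    - [0,0,0]
  gripper: [0,0,0,0,0,0,0,0,0]

```text
clock: 34.05
position: [431.3, 212.6, 72.8]
ee_rot: [0.1, 0.7, -0.7, -0.095]
contact_force: [0.4, 0.1, 0.3]
gripper_width: -0.2
```

```bash
python3 -c "
from m import *
st(); go([430,212,45],74)
d=cam('top'); e=cam('scene')
a=cv2.resize(d['frame'][170:290,110:220,::-1],None,fx=3.6,fy=3.6,interpolation=cv2.INTER_CUBIC); b=cv2.resize(e['frame'][140:260,130:235,::-1],None,fx=3.6,fy=3.6,interpolation=cv2.INTER_CUBIC)
cv2.imwrite('pics/lid.png',np.hstack([a,b]))
"
```

```text
t 34.05 pos [431.3 212.6  72.8] F [0.4 0.1 0.3] w -0.2 j [ 0.8   0.33 -0.55  0.01 -0.68  0.49]
to [430 212  45] tr [0.025, 0.557, 0.019] rot [0.01, 0.02, -0.05]
```

View pics/lid.png

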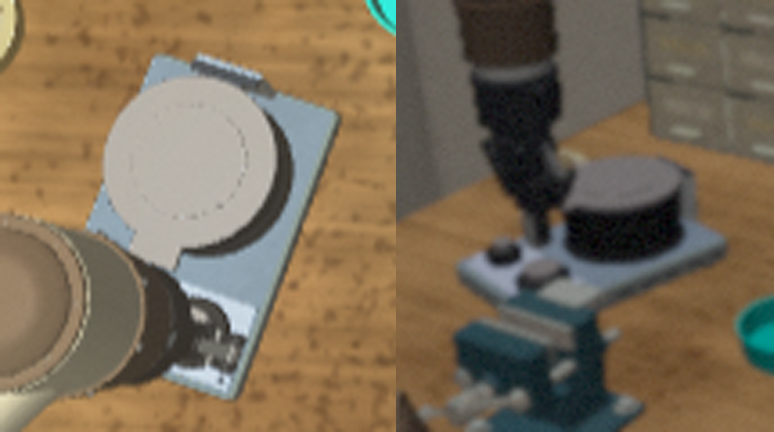

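The lid is flat on the bowl in both views and the tip is above the large button. Pressing.

Call:
jog_arm:
  translation:
    - [0.02,0.2,0.02]
    - [0.02,0.4,0.02]
    - [0.02,0.5,0.02]
    - [0.02,0.56,0.02]
    - [0.02,0.6,0.02]
    - [0.02,0.6,0.02]
    - [0.02,0.6,0.02]
    - [0.02,0.6,0.02]
    - [0.02,0.6,0.02]
    - [0.02,0.6,0.02]
  rot:
    - [0,0,0]
    - [0,0,0]
    - [0,0,0]
    - [0,0,0]
    - [0,0,0]
    - [0,0,0]
    - [0,0,0]
    - [0,0,0]
    - [0,0,0]
    - [0,0,0]
  gripper: [0,0,0,0,0,0,0,0,0,0]

```text
clock: 35.15
position: [430.2, 212.0, 45.7]
ee_rot: [0.1, 0.701, -0.7, -0.094]
contact_force: [-8.5, -1.4, 24.8]
gripper_width: -0.5
```

Call:
jog_arm:
  translation:
    - [0,-0.3,0]
    - [0,-1.0,0]
    - [0,-2.0,0]
    - [0,-2.8,0]
    - [0,-2.8,1]
    - [0,-2.8,2]
    - [-1,-2.8,4]
    - [-1,-2.8,5]
    - [-1,-2.8,6]
    - [-1,-2.8,6.5]
    - [-1,-2.8,6.5]
    - [-1,-2.8,6.5]
    - [-1,-2.8,6.5]
    - [-1,-2.8,6.5]
  rot:
    - [0,0,0]
    - [0,0,0]
    - [0,0,0]
    - [0,0,0]
    - [0,0,0]
    - [0,0,0]
    - [0,0,0]
    - [0,0,0]
    - [0,0,0]
    - [0,0,0]
    - [0,0,0]
    - [0,0,0]
    - [0,0,0]
    - [0,0,0]
  gripper: [0,0,0,0,0,0,0,0,0,0,0,0,0,0]

```text
clock: 36.55
position: [389.1, -113.7, 185.3]
ee_rot: [0.1, 0.701, -0.7, -0.094]
contact_force: [0.5, -0.6, -0.4]
gripper_width: -0.2
```

```bash
python3 -c "
from m import *
st()
d=cam('top'); f=d['frame']; hsv=cv2.cvtColor(f,cv2.COLOR_RGB2HSV).astype(int); H,S,V=hsv[...,0],hsv[...,1],hsv[...,2]
print('pink');blobs(d,(H>145)&(H<178)&(S>60),5,6); print('dark');blobs(d,(V<115),7,15,90,(262,160,310,212))
find(d,'top',['beeswax','side_cutters','ring_clamp','dish_floor'],2,.4)
save(d,'end',(100,120,420,310),2.4)
"
```

```text
t 36.55 pos [ 389.1 -113.7  185.3] F [ 0.5 -0.6 -0.4] w -0.2 j [ 0.12  0.04 -0.57  0.   -0.95  1.17]
pink
dark
[274.9 162.5] area 16 W [718.8 -66.6   7. ] long axis deg 156.0 len [ 8. 33.]
[285.2 187. ] area 37 W [649.5 -97.5   7. ] long axis deg 110.0 len [12. 32.]
top beeswax 0.74 [ 652. -221.   27.] [331. 186.]
top side_cutters 0.6 [ 653. -353.    7.] [378. 189.]
top ring_clamp 0.73 [767. -84.  25.] [282. 144.]
top ring_clamp 0.6 [546. 216.  94.] [161. 215.]
top dish_floor 0.92 [ 653. -103.    4.] [287. 186.]
top dish_floor 0.9 [493. -27.   3.] [258. 243.]
```

View pics/end.png

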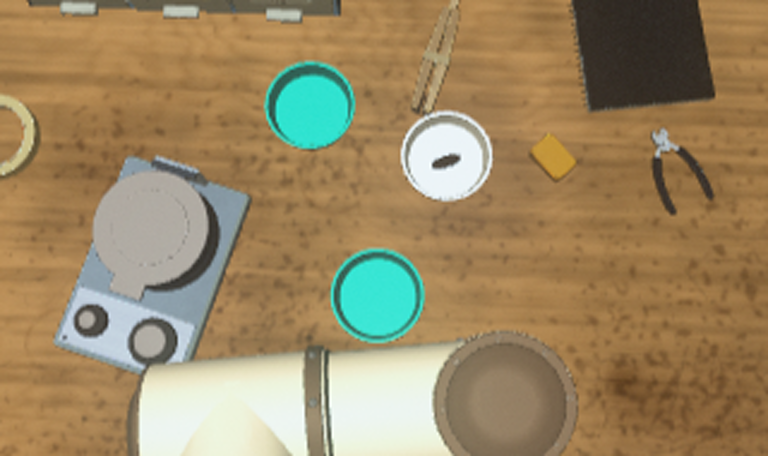

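The bead is in the dish at (445,161), the lid is shut, both buttons are up, and the beeswax, cutters and clamp are where they were. No stone is left outside the bowl. Handing in.

```bash
python3 -c "
from h import *
print(job_done())"
```

```text
the job is handed in; nothing more can be done
None
```

The batch was run in the required order and handed in at about 37 s on the robot's clock; no verdict was reported.

1. **Reset:** I held the small button down for about 2 s (tip at 46 mm, its full 6 mm travel, 8 N) and let it up.
2. **Bead:** The one bead I found is in the white dish.
3. **Stones:** The three stones I found went into the bowl.
4. **Lid:** I pushed the lid shut from behind (tip at 92.6 mm, where the shut lid's top face is 93 mm).
5. **Start:** I pressed the large button fully down (tip at 45.7 mm, 25 N) and let it up.

**Last checks:** The final top picture shows:
- the lid flat and no stones outside the bowl;
- the bead near the dish's centre, about 2 mm off, with the dish upright;
- the beeswax, side cutters and ring clamp within about 5 mm of where they started;
- the arm clear of everything.

**Uncertain or odd:**
- The third stone was gripped on edge (5 mm opening) but was carried and dropped safely. Before the lid closed it was in the bowl, apparently still standing on edge.
- The stones can't be seen with the lid shut.
- Button travel was judged from tip height and force only, because I had no joint reading.
- In the first pictures the networks missed the stones and gave no true bead position, so I located those by colour.

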